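# Register a setting board against the flip stop

## Robot

A 6-joint arm with a two-finger parallel gripper is mounted at the origin on the work surface. World frame = base frame: x ahead of the robot, y to its left, z up, the work surface at z = 0. Lengths are in m, angles in degrees, forces in N, time in s.
With the tool pointing down it reaches from about 0.3 to 0.875 m from the base axis. Payload 6.4 kg.
Tool frame: the origin (TCP) lies on the centre line of the jaws, within the pads' length; the fingertips stand 14 mm ahead of it and the grasp point (between the pads) lies 5 mm behind it; x points along the fingers, z is the direction in which the jaws open and shut, and the axes are right-handed (so a half turn about x gives the same grasp; the last joint's range is limited). The gripper opens to 88 mm and grips with 3 to 60 N. Pads are 18 mm wide; open, the fingers measure 123 mm over their backs; the gripper's body (75 mm by 187 mm) begins 45 mm behind the grasp point.
Start: joints at [57.909, 10.359, 92.074, -0, 77.567, -11.82], TCP at [0.199, 0.539, 0.22] pointing down, gripper open.
Joint ranges: [-171.53, 171.53], [-51.25, 118.39], [17.06, 147.69], [-65.23, 245.23], [0, 150.52], [-178.68, 178.68]. Speed limits (degrees/s): [147.25, 147.25, 172.46, 180, 180, 180].

## Interface

Orientations are given as a 3x3 rotation matrix whose columns are the frame's x, y, z axes.
In Python, from station import manip, capture, hand_in, spotter gives the robot as it stands.
- The arm moves only by the tool move_arm, never from a script. Its argument "plan" is one flat list of numbers, 4 for each row, row after row: the shift along the tool's x, y, z in cm, then the turn about the tool's x in degrees. In form: [dx, dy, dz, yaw, dx, dy, dz, yaw, ...]. A call has 1 to 8 rows; each row is the pose to reach, as a shift and turn from the pose commanded when the call began, along the tool's axes at that moment; what a row does not reach only later rows make up. A row lasts 1/10 s, in which the tool goes at most 50 mm and 8.59 degrees, less where a joint would pass 70% of its speed; a pose out of reach is approached as far as the arm can. A call with a gripper value outside its range is refused whole. "fingers" is the closure, from 0 (fully open) to 1 (shut), set as the call begins (left out, the last holds). The fingers move at their own pace and stop on an object; "force" is the grip in N (left out, the last holds). Time passes only in rows, so rows that repeat a pose let the fingers close. It gives the time, the measured TCP pose, the force and the opening at its end, in the units of the state.
- manip.state(): the state, without advancing time (a new reading comes with each control period).
- capture(name): name is "side" or "top"; returns a dict with "color" (400x640x3 uint8, blue, green, red), "z_map" (400x640 float32, m along the optical axis (not along the pixel's ray), 0 where there is no reading), "fx", "fy", "cx", "cy" (pixels), "R" (3x3) and "t" (3): a world point X has camera coordinates R X + t. Camera axes: x right, y down, z forward; pixel columns grow to the right and rows downward; lengths in m; the calibration is good to about 2 mm. A picture is of the moment at which its call begins.
- hand_in(): hands the job in, once; it reports no verdict.
Trained networks look in a picture, given as the dict that the camera call returned (one of the last four; its "shot" number tells which), for a name from the list of things; names that differ only in an ending like _2 or _b are one class to them, and where a whole thing is asked for, a point or a joint stands for the part that bears it (a point fixed in the world has none). Each returns a list of dicts, best first, with "score" (0 to 1); they miss things now and then, are a little off and sometimes report something else, mostly with a low value. They report only what shows in the picture. A call takes as long as a camera call. They do not tell look-alikes from the thing itself.
- spotter.cut_out(picture, name): "region" (400x640 bool, what is visible of it) and "at" ([column, row] in pixels, amid what is visible of it).
The state is a dict: "time_s": time; "q": joint angles; "dq": joint speeds; "joint_efforts": joint torques, N m; "position": TCP position; "eef_rot": TCP orientation; "ft_force": force on the tool from outside, world axes, zero at the start; "ft_torque": the same for the moment, N m; "opening": opening from 0.0 (shut) to 1.0 (fully open).
Only numpy, scipy, OpenCV 4.12 (cv2) and the standard library are available. Lean on these libraries where they do the work, as an engineer would, in place of code of your own. Each camera call takes 0.05 s, during which the arm holds its last target.

## Task

Set up the pinning jig: gently flip the red stop flag fully down into the track, then slide the setting board flush along the metal fence against the flag and on until the stop, which slides a little way in its keyway, comes up solid; press it there with about 12 N, never more than 20 N, for half a second. Let go and leave the board lying square against both fence and flag, with the flag down and everything else on the bench undisturbed.

Things in the scene. Friction and masses are not known exactly. Their poses are not given: they have to be found in the camera images.
- jig: The fixed jig: green deck 145 (x) x 440 (y) x 18 thick, its x side spanning -85 to +60 and its y side -220 to +220 about the origin; origin on the bench under it, z up. An aluminium fence 22 wide and 20 high stands on the deck along y; its guiding face, towards -x, lies at x = +30. The board slides along the fence towards +y. The jig's place and yaw change; it is bolted down.
- hinge (a point): Point on the flip stop's hinge axis, mid-width of the flag. The stop is clamped on the fence at a changing place, and its shoe (hinge, ears and flag) slides in a keyway: pushed to +y with about 2 N it travels 2 to 24 (differs each time, cannot be measured), then is solid; it stays where left. The hinge axis is parallel to the jig's y, 20 behind (+x) the fence face and 36 above the deck top. Ears to 44 above the deck, 18 either way along y.
- stop_flag (a joint): Angle of the flag in rad: 0 = fully down (arm level, pointing to the jig's -x across the track; this is a hard end stop), 1.57 = standing straight up, at most 1.95 (leaning back over the fence). The hinge is stiff with friction (0.12 N m, about 1.5 N at the tab) and stays where it is left.
- stop_face (a point): Centre of the face (looking to -y) of the flag's aluminium stop plate, which the board's end meets: 48 along the arm from the hinge axis, 4 towards -y of the hinge point; moves with the flag. With the flag down it is 12 above the deck top and its axes are the jig's. The plate is rigid metal, 8 thick, reaches from 24 to 70 along the arm, and when down ends 3 above the deck.
- flag_tab (a point): Centre of the upper (when down) surface of the yellow finger tab at the flag's tip, 84 along the arm from the hinge axis; moves with the flag. The tab is 24 wide, 8 thick, 70 to 98 along the arm. The rest of the arm is a red bar 20 wide and 8 thick, centred on the hinge axis; the stop plate is on its lower side.
- board_center (a point): Centre (half-way up) of the loose wooden setting board: 56 (x) x 130 (y) x 24 high, 0.17 to 0.3 kg (it drags with 1.5 to 3.5 N on the deck), a plain block in outline with a yellow foam groove along y. It starts lying on the jig deck, short of the flag, off the fence and skewed. When home its axes are the jig's, its +x side touches the fence and its +y end touches the stop face.
- setting_board: The same board; origin at the centre of its underside.
- pinning_block: Loose stepped wooden block 24 x 30 x 30 high on the jig deck beyond the stop; leave alone. Origin under it.
- vial: Loose small jar 28 across, 55 high, beyond the jig; leave alone.
- jar: Loose jar 64 across, 85 high, beyond the jig; leave alone.
- dish: Loose white dish 80 across, 16 high, beyond the jig; leave alone.
- spare_board: Loose spare board 50 x 120 x 22 on the bench, left of the jig; leave alone.
- pin_box: Loose blue box 60 x 85 x 20 on the bench, right of the jig; leave alone.
- brush: Loose brush 170 long lying on the bench, right of the jig; leave alone.
Things that resemble listed ones, but are neither listed nor needed, are in the scene too. What is shaped like the setting_board but green or pink is not meant.

How it is judged (in metres and radians):
On the way, in this order (a step that is already met when the one before it is completed fails the run):
1. the flag is fully down in the track (within 0.05 rad), the board not yet touching it (value of joint stop_flag below 0.05 rad and contact force between setting_board and stop_flag below 0.1 N), for 0.2 s.
2. the board is pressed against the downed flag, run up solid, with 6 to 20 N for 0.3 s (value of joint stop_flag below 0.05 rad and contact force between setting_board and stop_flag between 6 and 20 N), for 0.3 s.
At the end, for the whole second after the job is handed in: Flag down (within 0.05 rad); board flat on the deck and at rest, its +y end within 2 mm of the stop face, its long side within 2 mm of the fence and parallel to it within 0.025 rad (value of joint stop_flag below 0.05 rad and y of board_center in the frame of stop_face between -0.067 and -0.062 m and x of board_center in the frame of jig between 0 and 0.005 m and z of board_center in the frame of jig below 0.033 m and angle between the y axis of board_center and the y axis of jig, either way round below 0.025 rad and linear speed of setting_board below 0.01 m/s); the robot touches nothing.
It fails at once if the board pressed on the flag with more than 20 N (contact force between setting_board and stop_flag above 20 N).
It fails at once if more than 25 N on the flag, from anything (contact force between anything else and stop_flag above 25 N).
It fails at once if another thing on the bench moved more than 15 mm (distance of any of pinning_block, vial, jar, dish, spare_board, pin_box, brush from where it was at the start of the episode above 0.015 m).
It also fails if it takes over 72 s, if anything falls off the work surface, if the arm or the gripper's body presses on something with over 40 N, if the wrist force passes 120 N, or if a joint passes its speed limit or range.

## Working session

There is one attempt and no reset: what is moved stays moved. The work goes in short steps, Python scripts to look and compute and a tool call to move; the robot and the scene stay as the last step left them, time stands still between calls to the robot, and variables do not carry over. Pictures are saved under pics/ and viewed, and the job is handed in when it is done.

Besides the shell and the picture viewer there is one more tool, called as a command line: name --argument value ..., lists and objects as JSON in quotes. move_arm: Moves the arm, as the interface text tells. Its arguments: {"type":"object","properties":{"plan":{"type":"array"},"fingers":{"type":"number"},"force":{"type":"number"}},"required":["plan"]}

```bash
ls; mkdir -p pics
python3 - <<'E'
from station import manip,capture,spotter
import cv2,numpy as np,pickle
s=manip.state();print({k:np.round(v,3).tolist() for k,v in s.items()})
for n in ("top","side"):
    p=capture(n);cv2.imwrite(f"pics/{n}0.png",p["color"]);pickle.dump(p,open(f"{n}0.pkl","wb"))
    print(n,p["fx"],p["R"],p["t"])
    for k in ["jig","stop_flag","setting_board","flag_tab","pinning_block","spare_board","hinge"]:
        try:
            for r in spotter.cut_out(p,k)[:3]:print(n,k,round(r["score"],2),np.round(r["at"]),r["region"].sum())
        except Exception as e:print(k,e)
E
```

```text
pics
{'time_s': 0.0, 'q': [57.907, 10.401, 92.131, -0.0, 77.567, -11.819], 'dq': [0.029, 0.049, -0.035, 0.097, -0.008, 0.048], 'joint_efforts': [0.001, -43.388, -34.185, 0.07, 0.039, -0.0], 'position': [0.199, 0.539, 0.219], 'eef_rot': [[-0.001, -0.938, 0.347], [-0.001, 0.347, 0.938], [-1.0, 0.0, -0.002]], 'ft_force': [0.139, -0.158, 0.028], 'ft_torque': [0.004, 0.043, -0.047], 'opening': 0.997}
top 422.2508897918529 [[-0.00594345 -0.99997965  0.00231981]
 [-0.97759128  0.00532218 -0.21044469]
 [ 0.21042806 -0.0035186  -0.97760301]] [-0.01347596  0.49654724  1.19896619]
top jig 0.78 [298. 183.] 5371
top stop_flag 0.51 [277. 154.] 126
top stop_flag 0.42 [246. 166.] 93
top setting_board 0.67 [337. 195.] 848
top spare_board 0.72 [180. 202.] 671
side 390.1804038746326 [[-0.98770635 -0.15599603  0.01007013]
 [-0.11935337  0.71096167 -0.69302834]
 [ 0.10095019 -0.68571039 -0.72084001]] [0.50278686 0.1183036  0.97506192]
side jig 0.82 [300. 240.] 6840
side stop_flag 0.73 [374. 144.] 352
side stop_flag 0.54 [272. 225.] 331
side setting_board 0.9 [432. 163.] 789
side setting_board 0.74 [395. 192.] 763
side setting_board 0.66 [324. 191.] 907
side flag_tab 0.55 [271. 222.] 369
side pinning_block 0.45 [266. 276.] 163
side pinning_block 0.39 [253. 174.] 177
side spare_board 0.91 [300. 374.] 1686
side hinge 0.87 [270. 218.] 418
```

View pics/top0.png

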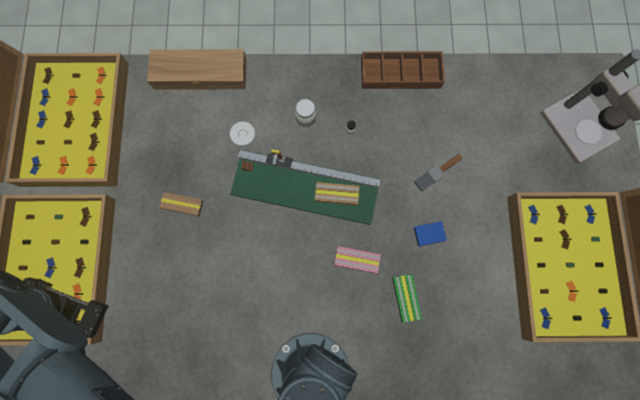

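View pics/side0.png

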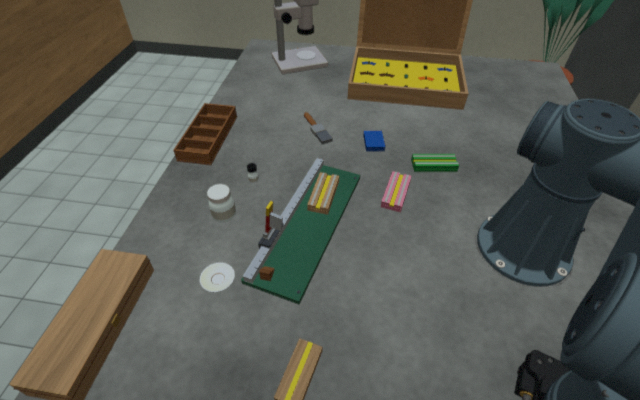

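Run:
```python
import cv2,pickle
p=pickle.load(open("top0.pkl","rb"))["color"];cv2.imwrite("pics/topc.png",cv2.resize(p[110:260,200:400],None,fx=4,fy=4,interpolation=2))
p=pickle.load(open("side0.pkl","rb"))["color"];cv2.imwrite("pics/sidec.png",cv2.resize(p[120:320,200:460],None,fx=3,fy=3,interpolation=2))
```

```text
(no output)
```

View pics/topc.png

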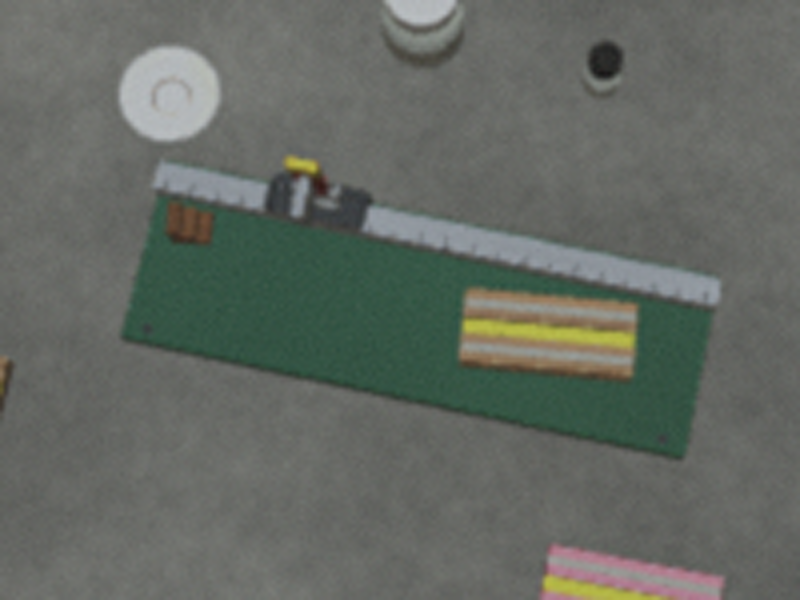

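View pics/sidec.png

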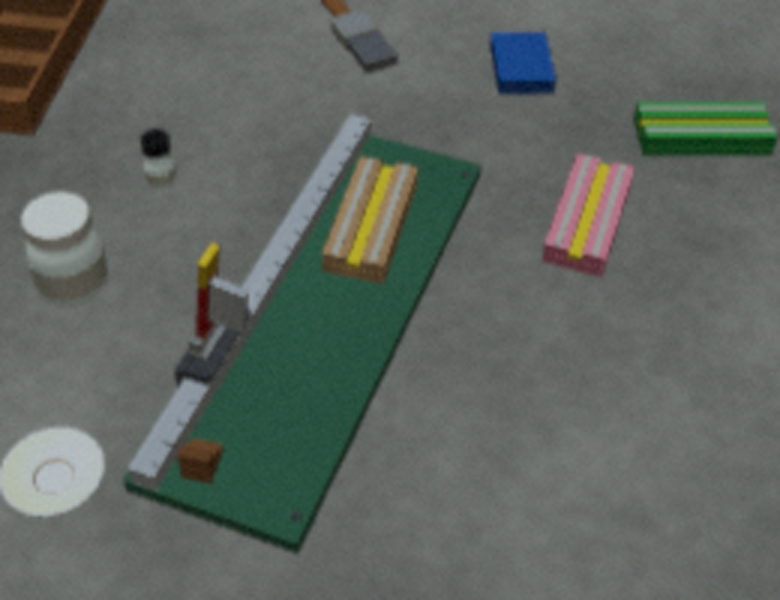

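Candidates for the setting board: natural wood on the deck at top (337,194) / side (323,192); pink at top (357,260); green at top (406,298); spare wood at top (181,203), off the jig. By the description it is the natural wood one on the deck, confirmed in the crops. The flag stands about upright at side (268,215), with the tab at top (275,152). It is on the far side, with +y to the left in the top view. Now the geometry.

```bash
cat > h.py <<'E'
import numpy as np,cv2,pickle
from scipy.optimize import least_squares
def cloud(p):
    z=p["z_map"];v,u=np.mgrid[:400,:640]
    X=np.stack([(u-p["cx"])/p["fx"]*z,(v-p["cy"])/p["fy"]*z,z],-1)
    return (X-p["t"])@p["R"]   # R^T(X-t)
def onplane(p,u,v,h):
    d=np.stack([(u-p["cx"])/p["fx"],(v-p["cy"])/p["fy"],np.ones_like(u,float)],-1)@p["R"]
    c=-p["R"].T@p["t"]
    return c+d*((h-c[2])/d[...,2])[...,None]
def proj(p,X):
    c=np.asarray(X)@p["R"].T+p["t"];return c[...,:2]/c[...,2:]*[p["fx"],p["fy"]]+[p["cx"],p["cy"]]
def masks(p):
    h=cv2.cvtColor(p["color"],cv2.COLOR_BGR2HSV)
    return h
E
python3 - <<'E'
from h import *
for n in("top","side"):
    p=pickle.load(open(f"{n}0.pkl","rb"));h=masks(p);C=cloud(p)
    m=((h[...,0]>60)&(h[...,0]<90)&(h[...,1]>90)).astype(np.uint8)
    k,l,st,ce=cv2.connectedComponentsWithStats(m)
    i=1+np.argmax(st[1:,4]);m=l==i
    print(n,st[i],"deck z",np.median(C[m][:,2]))
    v,u=np.nonzero(m);P=onplane(p,u,v,.018)
    (c,wh,a)=cv2.minAreaRect((P[:,:2]*1000).astype(np.float32));print(c,wh,a)
    print(cv2.boxPoints((c,wh,a)))
    # board: 
    hh=h; g=np.abs(C[...,2]-.042)<.006
E
```

```text
top [ 231  160  146   64 3358] deck z 0.018731886136907308
(528.2271118164062, 19.177658081054688) (433.2742919921875, 112.49501037597656) 77.46831512451172
[[ 426.31384 -180.0938 ]
 [ 536.1288  -204.50291]
 [ 630.1404   218.44911]
 [ 520.32544  242.85823]]
side [ 242  166  118  137 5043] deck z 0.016668238070113455
(539.558837890625, 20.2215576171875) (442.5059509277344, 144.37109375) 76.74740600585938
[[ 418.57465 -178.59106]
 [ 559.101   -211.68735]
 [ 660.543    219.03418]
 [ 520.01666  252.13046]]
```

Run:
```python
from h import *
for n,b in(("top",(140,215,225,385)),("side",(150,310,235,365))):
    p=pickle.load(open(f"{n}0.pkl","rb"));C=cloud(p)
    print(n,"noise");
    for u,v in [(337,195),(300,190),(330,181),(274,152)] if n=="top" else [(322,190),(310,230),(268,207),(290,205),(276,222)]:
        print((u,v),p["color"][v,u],np.round(C[v,u],4))
```

```text
top noise
(337, 195) [ 95 139 159] [ 0.5095 -0.081   0.041 ]
(300, 190) [68 84 52] [0.5305 0.0307 0.0201]
(330, 181) [67 82 49] [ 0.5595 -0.0616  0.0158]
(274, 152) [ 45 103 113] [0.6089 0.099  0.1512]
side noise
(322, 190) [ 40 160 170] [ 0.5208 -0.0826  0.0363]
(310, 230) [65 85 42] [0.5315 0.0438 0.0153]
(268, 207) [ 35 154 168] [0.613  0.1037 0.1501]
(290, 205) [162 153 142] [ 0.5939 -0.0115  0.0386]
(276, 222) [70 76 75] [0.5991 0.1022 0.1005]
```

```bash
cat > fit.py <<'E'
from h import *
def box(x0,x1,y0,y1,z0,z1):
    return np.array([[x,y,z] for x in(x0,x1) for y in(y0,y1) for z in(z0,z1)])
def jigT(q,P):
    c,s=np.cos(q[2]),np.sin(q[2]);P=np.asarray(P,float)
    return np.stack([q[0]+c*P[...,0]-s*P[...,1],q[1]+s*P[...,0]+c*P[...,1],P[...,2]],-1)
def inv(q,W):
    c,s=np.cos(q[2]),np.sin(q[2]);W=np.asarray(W,float);d=W[...,:2]-q[:2]
    return np.stack([c*d[...,0]+s*d[...,1],-s*d[...,0]+c*d[...,1],W[...,2]],-1)
def fit(p,mask,B,q0):
    m=mask.astype(np.uint8);cs,_=cv2.findContours(m,cv2.RETR_EXTERNAL,cv2.CHAIN_APPROX_NONE)
    pts=max(cs,key=cv2.contourArea)[:,0].astype(float)
    def res(q):
        uv=sum([[proj(p,jigT(q,b))] for b in B],[]);hull=cv2.convexHull(np.vstack(uv).astype(np.float32))
        # contour pixel centers lie ~0.5 inside
        return np.array([cv2.pointPolygonTest(hull,(float(a),float(b)),True)-0.5 for a,b in pts])
    r=least_squares(res,q0,loss="soft_l1",f_scale=.5,diff_step=1e-4,x_scale=[.01,.01,.02])
    return r.x,np.median(np.abs(res(r.x)))
DECK=[box(-.085,.06,-.22,.22,0,.018)];
E
python3 - <<'E'
from fit import *
for n in("top","side"):
    p=pickle.load(open(f"{n}0.pkl","rb"));h=masks(p);C=cloud(p)
    m=((h[...,0]>55)&(h[...,0]<95)&(h[...,1]>70)).astype(np.uint8)
    k,l,st,ce=cv2.connectedComponentsWithStats(m);m=l==1+np.argmax(st[1:,4])
    q0=[.54,.02,-np.radians(13)]
    print(n,*fit(p,m,DECK,q0))
    # deck and board overlay
    q=fit(p,m,DECK,q0)[0]
    pickle.dump(q,open(f"q_{n}.pkl","wb"))
    im=cv2.resize(p["color"],None,fx=1,fy=1)
    # board pixels: height>.03 in jig region
    J=inv(q,C)
    b=(J[...,0]>-.08)&(J[...,0]<.024)&(J[...,1]<.0)&(J[...,1]>-.21)&(J[...,2]>.029)&(J[...,2]<.06)
    k,l,st,ce=cv2.connectedComponentsWithStats(b.astype(np.uint8));b=l==1+np.argmax(st[1:,4])
    v,u=np.nonzero(b&(J[...,2]>.036));P=inv(q,onplane(p,u,v,.042))
    print(cv2.minAreaRect((P[:,:2]*1000).astype(np.float32)),b.sum())
    # flag points
    f=(J[...,2]>.07)&(J[...,0]>-.08)&(J[...,0]<.1)&(abs(J[...,1])<.2)
    for w,a in (("yellow",(h[...,0]>20)&(h[...,0]<35)&(h[...,1]>120)),("any",h[...,0]>=0)):
        F=J[f&a];print(w,len(F),np.median(F,0),F.min(0),F.max(0))
E
```

```text
top [ 0.5559969   0.0118573  -0.22015417] 1.2463473547144233
((-18.682371139526367, -98.69115447998047), (57.478904724121094, 129.89122009277344), 6.948304653167725) 826
yellow 28 [0.0360662  0.0933485  0.15077139] [0.03256091 0.08344903 0.1413236 ] [0.0406963  0.10567852 0.15642675]
any 111 [0.03369247 0.09186664 0.12139048] [0.00749932 0.08274651 0.07150798] [0.04760995 0.10682187 0.15642675]
side [ 0.54016215  0.01252532 -0.302897  ] 5.406281775966233
((2.033794403076172, -93.73051452636719), (56.311744689941406, 134.64813232421875), 10.01425552368164) 669
yellow 66 [0.04283893 0.10758025 0.14563253] [0.03916448 0.0893346  0.12534012] [0.04829868 0.11375401 0.15120174]
any 320 [0.04060607 0.10381591 0.10995193] [0.01426985 0.0893346  0.07118314] [0.05670373 0.11375401 0.15120174]
```

```bash
cat >> fit.py <<'E'
def fitjig(p,mask,q0):
    m=mask.astype(np.uint8);cs,_=cv2.findContours(m,cv2.RETR_EXTERNAL,cv2.CHAIN_APPROX_NONE)
    pts=max(cs,key=cv2.contourArea)[:,0].astype(float);q=np.array(q0)
    for it in range(3):
        J=inv(q,onplane(p,pts[:,0],pts[:,1],.018));k=pts[J[:,0]<.0]
        def res(q):
            hull=cv2.convexHull(proj(p,jigT(q,DECK[0])).astype(np.float32))
            return np.array([cv2.pointPolygonTest(hull,(float(a),float(b)),True)-0.5 for a,b in k])
        r=least_squares(res,q,loss="soft_l1",f_scale=.5,diff_step=1e-4,x_scale=[.01,.01,.02]);q=r.x
    return q,np.median(np.abs(res(q))),len(k)
def deckmask(p):
    h=masks(p)
    m=((h[...,0]>55)&(h[...,0]<95)&(h[...,1]>70)).astype(np.uint8)
    k,l,st,ce=cv2.connectedComponentsWithStats(m);return l==1+np.argmax(st[1:,4])
E
cat > ana.py <<'E'
from fit import *
import sys
tag=sys.argv[1]
for n in("top","side"):
    p=pickle.load(open(f"{n}{tag}.pkl","rb"));h=masks(p);C=cloud(p)
    q,r,k=fitjig(p,deckmask(p),[.54,.02,-np.radians(13)]);print(n,np.round(q,4),np.degrees(q[2]),r,k)
    pickle.dump(q,open(f"q_{n}.pkl","wb"))
    J=inv(q,C)
    b=(J[...,0]>-.08)&(J[...,0]<.024)&(J[...,1]<.0)&(J[...,1]>-.21)&(J[...,2]>.029)&(J[...,2]<.06)
    k,l,st,ce=cv2.connectedComponentsWithStats(b.astype(np.uint8));b=l==1+np.argmax(st[1:,4])
    v,u=np.nonzero(b&(J[...,2]>.036));P=inv(q,onplane(p,u,v,.042))
    print(cv2.minAreaRect((P[:,:2]*1000).astype(np.float32)),b.sum())
    f=(J[...,2]>.07)&(J[...,0]>-.08)&(J[...,0]<.1)&(abs(J[...,1])<.2)
    for w,a in (("yellow",(h[...,0]>20)&(h[...,0]<35)&(h[...,1]>120)),("any",h[...,0]>=0)):
        F=J[f&a];
        if len(F):print(w,len(F),np.median(F,0),F.min(0),F.max(0))
    im=cv2.resize(p["color"],None,fx=4,fy=4,interpolation=2)
    def dr(P,c,cl=False):
        uv=(proj(p,jigT(q,P))*4+1.5).astype(np.int32);cv2.polylines(im,[uv],cl,c,1)
    dr([[-.085,-.22,.018],[-.085,.22,.018],[.06,.22,.018],[.06,-.22,.018]],(255,0,255),True)
    dr([[.03,-.22,.038],[.03,.22,.038],[.052,.22,.038],[.052,-.22,.038]],(255,255,0),True)
    dr([[.03,-.22,.018],[.03,.22,.018]],(0,255,255))
    a,b_=proj(p,jigT(q,[0,0,.02]))
    y0=int(max(0,b_-75))*4 if n=="top" else int(b_-100)*4; x0=int(a-100)*4
    im=im[y0:y0+600,x0:x0+800] if n=="top" else cv2.resize(im[y0:y0+800,x0:x0+800],(600,600))
    cv2.imwrite(f"pics/ov_{n}{tag}.png",im)
E
python3 ana.py 0
```

```text
top [ 0.5587  0.011  -0.2194] -12.57192237084245 0.308392204940189 208
((-21.60413932800293, -98.46424102783203), (57.47889709472656, 129.89120483398438), 6.906322002410889) 826
yellow 28 [0.03328602 0.09353489 0.15077139] [0.02978222 0.0836355  0.1413236 ] [0.03792343 0.1058656  0.15642675]
any 111 [0.0309059  0.09207023 0.12139048] [0.00471853 0.08293071 0.07150798] [0.04482291 0.10700628 0.15642675]
side [ 0.5579  0.009  -0.2153] -12.33485663877085 0.5845928171000854 281
((-22.79876708984375, -93.36102294921875), (57.064910888671875, 134.6316375732422), 6.484071731567383) 776
yellow 66 [0.03360023 0.10296426 0.14563253] [0.03051498 0.0845219  0.12534012] [0.03903559 0.10930311 0.15120174]
any 320 [0.03137549 0.10015895 0.10995193] [0.00484105 0.0845219  0.07118314] [0.04814641 0.10930311 0.15120174]
```

View pics/ov_top0.png

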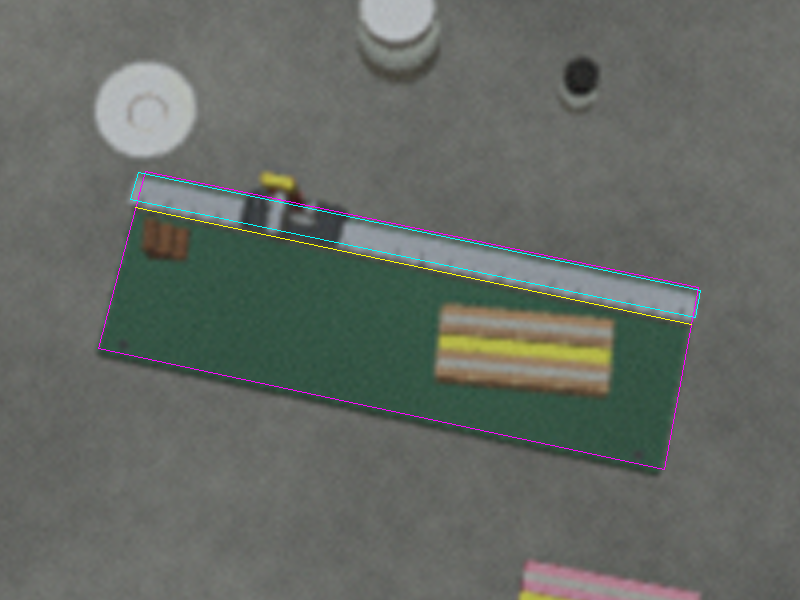

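View pics/ov_side0.png

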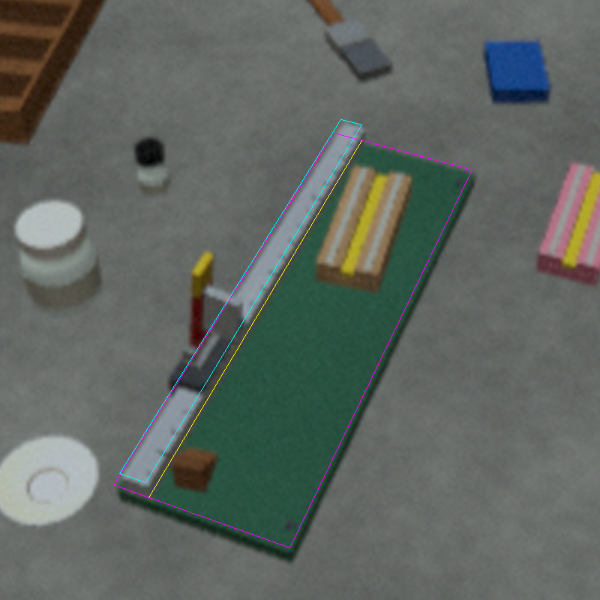

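Overlays match the jig within about 2 mm: pose ≈ (0.558, 0.010), yaw −12.45°. The flag is at about 1.4 rad with the hinge at jig y≈0.096. The board centre is at jig (−0.022, −0.097), skewed +6.8°. First I move behind the flag with the fingers closed.

move_arm --plan '[0,-7.2,-3.3,-4,0,-14.4,-6.6,-7.9,0,-18.9,-8.7,-7.9,0,-23.4,-10.8,-7.9,0,-27.9,-12.9,-7.9,0,-32.4,-15,-7.9,0,-36,-16.6,-7.9,0,-38,-17.5,-7.9]' --fingers 1 --force 20

```text
time_s: 1.6
position: [0.4833, 0.2549, 0.22]
eef_rot: [[0.001, -0.977, 0.214], [0.0, 0.214, 0.977], [-1.0, -0.001, 0.0]]
ft_force: [-0.2, 0.9, 0.6]
opening: 0.294
```

```bash
cat > go.py <<'E'
import numpy as np,sys
from station import manip
from fit import inv,jigT
Q=np.array([.558,.010,np.radians(-12.45)])
def st():
    s=manip.state();R=np.array(s["eef_rot"]);p=np.array(s["position"])
    f=np.array(s["ft_force"]);c,sn=np.cos(Q[2]),np.sin(Q[2])
    fj=[c*f[0]+sn*f[1],-sn*f[0]+c*f[1],f[2]]
    zang=np.degrees(np.arctan2(R[1,2],R[0,2]))
    print("t",round(s["time_s"],2),"jig",np.round(inv(Q,p)*1000,1),"Fjig",np.round(fj,1),"zang",round(zang,2),"tilt",np.round(R[2],3),"open",round(s["opening"],3))
    return R,p
def to(*targets):
    R,p=st()
    for t in targets: print(t,"shift cm",np.round(R.T@(jigT(Q,t)-p)*100,2))
if __name__=="__main__":
    to(*[tuple(float(a) for a in x.split(",")) for x in sys.argv[1:]])
E
python3 go.py .072,.096,.22 .072,.096,.13
```

```text
t 1.6 jig [-125.8  223.   220. ] Fjig [-0.4  0.8  0.6] zang 77.62 tilt [-1.    -0.001  0.   ] open 0.294
(0.072, 0.096, 0.22) shift cm [ 1.000e-02 -1.976e+01 -1.272e+01]
(0.072, 0.096, 0.13) shift cm [  9.01 -19.76 -12.73]
```

move_arm --plan '[0,-4.5,-2.9,0,0,-9,-5.8,0,0,-13,-8.4,0,0,-17,-10.9,0,0,-19.8,-12.7,0,3,-19.8,-12.7,0,6,-19.8,-12.7,0,8,-19.8,-12.7,0]'

```text
time_s: 2.4
position: [0.6473, 0.0895, 0.1371]
eef_rot: [[-0.003, -0.977, 0.215], [0.0, 0.215, 0.977], [-1.0, 0.003, -0.0]]
ft_force: [0.3, 0.1, -0.5]
opening: 0.006
```

```bash
python3 - <<'E'
from station import capture
import cv2,pickle
for n in("top","side"):
    p=capture(n);pickle.dump(p,open(n+"1.pkl","wb"))
    a=p["color"][100:250,200:400] if n=="top" else p["color"][120:270,180:380]
    cv2.imwrite(f"pics/{n}1.png",cv2.resize(a,None,fx=3,fy=3,interpolation=2))
E
python3 - <<'E'
import cv2,numpy as np
cv2.imwrite("pics/b1.png",cv2.vconcat([cv2.imread("pics/top1.png"),cv2.imread("pics/side1.png")])[:, :][::1])
E
python3 go.py .0617,.096,.129
python3 -c "
import numpy as np
for th in np.arange(1.5,-.05,-.1):
  r=.085;print(round(th,2),np.round([.05-r*np.cos(th)+.004*np.sin(th)+.009, .054+r*np.sin(th)+.004*np.cos(th)+.014],4))"
```

```text
t 2.5 jig [ 68.4  96.9 135.7] Fjig [ 0.3 -0.6 -0.3] zang 77.61 tilt [-1.     0.007 -0.001] open 0.008
(0.0617, 0.096, 0.129) shift cm [ 0.67  0.66 -0.09]
1.5 [0.057  0.1531]
1.4 [0.0485 0.1524]
1.3 [0.0401 0.151 ]
1.2 [0.0319 0.1487]
1.1 [0.024  0.1456]
1.0 [0.0164 0.1417]
0.9 [0.0093 0.1371]
0.8 [0.0026 0.1318]
0.7 [-0.0034  0.1258]
0.6 [-0.0089  0.1193]
0.5 [-0.0137  0.1123]
0.4 [-0.0177  0.1048]
0.3 [-0.021   0.0969]
0.2 [-0.0235  0.0888]
0.1 [-0.0252  0.0805]
-0.0 [-0.026  0.072]
```

View pics/side1.png

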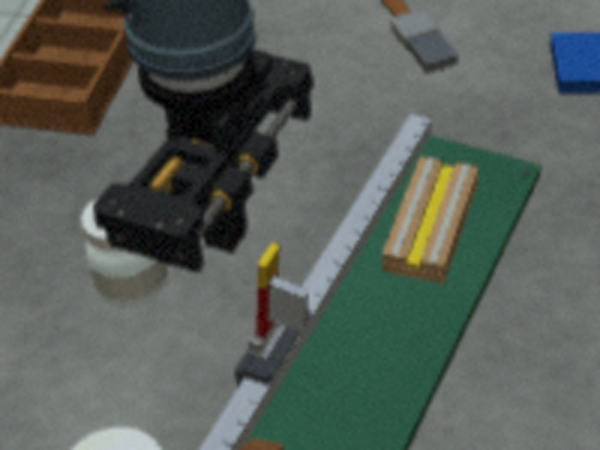

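View pics/top1.png

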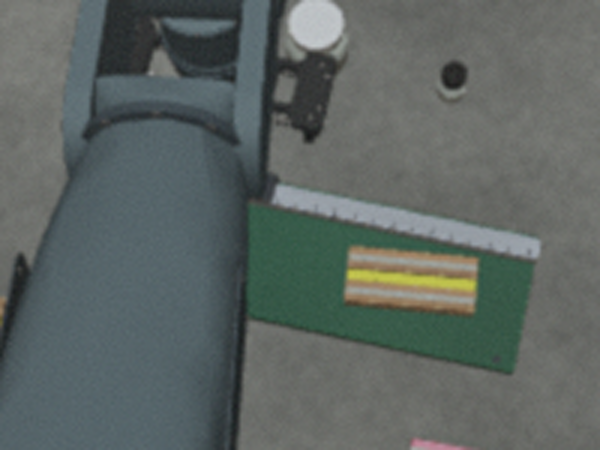

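Run:
```python
from go import *
from h import *
R,p=st()
P=pickle.load(open("side1.pkl","rb"))
im=cv2.imread("pics/side1.png")
for d in(.014,0,-.05,-.1):
    uv=(proj(P,p+R[:,0]*d)-[180,120])*3;print(d,uv);cv2.circle(im,tuple(int(a) for a in uv),3,(255,0,255),-1)
cv2.imwrite("pics/side1b.png",im)
C=cloud(P);J=inv(Q,C)
for u,v in[(60,70),(70,85),(88,90),(88,95),(80,75)]:print(u,v,np.round(J[120+v,180+u],3))
```

```text
t 2.5 jig [ 68.4  96.9 135.7] Fjig [ 0.3 -0.6 -0.3] zang 77.61 tilt [-1.     0.007 -0.001] open 0.008
0.014 [230.18856212 268.07418273]
0 [228.02749557 255.47427462]
-0.05 [219.88847793 208.02044949]
-0.1 [211.02503405 156.34292095]
60 70 [0.049 0.169 0.257]
70 85 [ 0.16  -0.007 -0.003]
88 90 [0.033 0.106 0.143]
88 95 [0.034 0.106 0.126]
80 75 [0.059 0.089 0.164]
```

View pics/side1b.png

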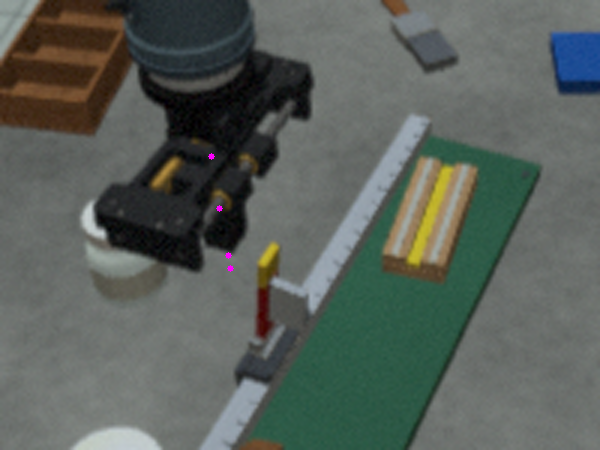

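The picture shows closed fingers just behind (+x of) the tab at (268,262), and the flag is untouched. Now I sweep the arc.

move_arm --plan '[-1.2,1.0,-0.1,0,-1.4,1.9,-0.1,0,-1.3,2.8,-0.1,0,-1.1,3.6,-0.1,0,-0.8,4.4,-0.1,0,-0.4,5.2,-0.1,0,0,5.9,-0.1,0,0.4,6.5,-0.1,0]'

```text
time_s: 3.3
position: [0.5836, 0.1031, 0.1351]
eef_rot: [[-0.001, -0.977, 0.214], [0.0, 0.214, 0.977], [-1.0, 0.001, -0.0]]
ft_force: [-0.3, -0.5, 0.0]
opening: 0.006
```

```bash
python3 go.py -.003,.096,.1258  -.009,.096,.1193 -.0137,.096,.1123 -.0177,.096,.1048 -.021,.096,.0969 -.0235,.096,.0888 -.025,.096,.080
python3 - <<'E'
from station import capture
import cv2,pickle
for n in("side",):
    p=capture(n);pickle.dump(p,open(n+"2.pkl","wb"))
    cv2.imwrite(f"pics/{n}2.png",cv2.resize(p["color"][120:270,180:380],None,fx=3,fy=3,interpolation=2))
E
```

```text
t 3.3 jig [  5.   96.5 135.1] Fjig [-0.1 -0.6  0. ] zang 77.63 tilt [-1.     0.001 -0.   ] open 0.006
(-0.003, 0.096, 0.1258) shift cm [ 0.93  0.8  -0.05]
(-0.009, 0.096, 0.1193) shift cm [ 1.58  1.39 -0.05]
(-0.0137, 0.096, 0.1123) shift cm [ 2.28  1.86 -0.05]
(-0.0177, 0.096, 0.1048) shift cm [ 3.03  2.26 -0.04]
(-0.021, 0.096, 0.0969) shift cm [ 3.82  2.59 -0.04]
(-0.0235, 0.096, 0.0888) shift cm [ 4.63  2.84 -0.04]
(-0.025, 0.096, 0.08) shift cm [ 5.51  2.99 -0.04]
```

View pics/side2.png

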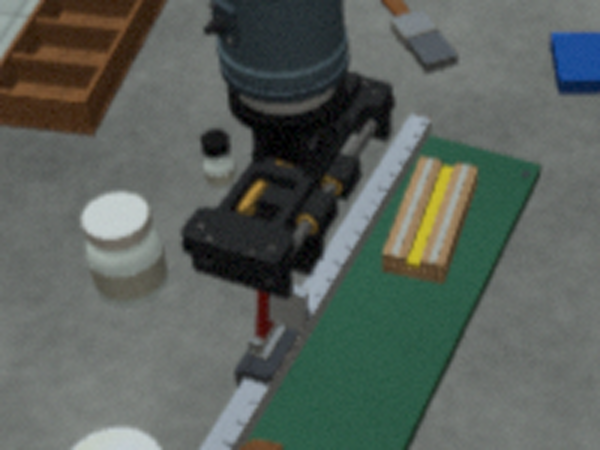

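Run:
```python
from go import *
from h import *
for t in("1","2"):
    p=pickle.load(open(f"side{t}.pkl","rb"));J=inv(Q,cloud(p));h=masks(p)
    red=((h[...,0]<8)|(h[...,0]>172))&(h[...,1]>150)
    k=red&(np.abs(J[...,1]-.096)<.04)&(J[...,2]>.04)&(np.abs(J[...,0])<.1)
    v,u=np.nonzero(k);print(t,k.sum(),[(a,b,np.round(J[b,a],3).tolist()) for a,b in list(zip(u,v))[::12]])
    d=(p["color"].max(-1)<60)&(np.abs(J[...,1]-.096)<.12)&(J[...,2]>.07)&(np.abs(J[...,0])<.12)
    v,u=np.nonzero(d);o=np.argsort(J[v,u,2])[:200:12];print([(u[i],v[i],np.round(J[v[i],u[i]],3).tolist()) for i in o])
```

```text
1 57 [(np.int64(251), np.int64(151), [0.046, 0.118, 0.314]), (np.int64(267), np.int64(217), [0.039, 0.104, 0.115]), (np.int64(267), np.int64(221), [0.039, 0.106, 0.103]), (np.int64(267), np.int64(225), [0.042, 0.104, 0.086]), (np.int64(269), np.int64(228), [0.042, 0.098, 0.068])]
[(np.int64(258), np.int64(202), [0.059, 0.101, 0.153]), (np.int64(258), np.int64(200), [0.058, 0.101, 0.16]), (np.int64(256), np.int64(202), [0.058, 0.109, 0.162]), (np.int64(261), np.int64(194), [0.058, 0.086, 0.165]), (np.int64(259), np.int64(195), [0.06, 0.092, 0.167]), (np.int64(255), np.int64(200), [0.058, 0.112, 0.171]), (np.int64(256), np.int64(199), [0.057, 0.11, 0.172]), (np.int64(250), np.int64(197), [0.07, 0.112, 0.175]), (np.int64(257), np.int64(193), [0.06, 0.098, 0.179]), (np.int64(257), np.int64(192), [0.059, 0.098, 0.182]), (np.int64(251), np.int64(194), [0.066, 0.113, 0.187]), (np.int64(252), np.int64(192), [0.061, 0.114, 0.196]), (np.int64(245), np.int64(210), [0.037, 0.181, 0.218]), (np.int64(281), np.int64(159), [0.038, 0.018, 0.219]), (np.int64(277), np.int64(158), [0.047, 0.019, 0.22]),
[... 580 characters left out ...]
64(205), [-0.005, 0.105, 0.173]), (np.int64(283), np.int64(203), [-0.004, 0.102, 0.176]), (np.int64(280), np.int64(204), [-0.002, 0.111, 0.181]), (np.int64(282), np.int64(201), [-0.005, 0.108, 0.189]), (np.int64(299), np.int64(164), [-0.006, 0.018, 0.219]), (np.int64(253), np.int64(212), [0.019, 0.182, 0.22]), (np.int64(258), np.int64(213), [0.009, 0.181, 0.221]), (np.int64(284), np.int64(198), [-0.021, 0.127, 0.222]), (np.int64(278), np.int64(196), [-0.008, 0.127, 0.222]), (np.int64(305), np.int64(164), [-0.02, 0.018, 0.223]), (np.int64(292), np.int64(185), [-0.021, 0.089, 0.224]), (np.int64(245), np.int64(208), [0.036, 0.182, 0.225]), (np.int64(289), np.int64(195), [-0.028, 0.118, 0.225])]
```

Run:
```python
import pickle,cv2
p=pickle.load(open("side2.pkl","rb"))["color"]
cv2.imwrite("pics/s2c.png",cv2.resize(p[170:250,230:310],None,fx=7,fy=7,interpolation=2))
```

```text
(no output)
```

View pics/s2c.png

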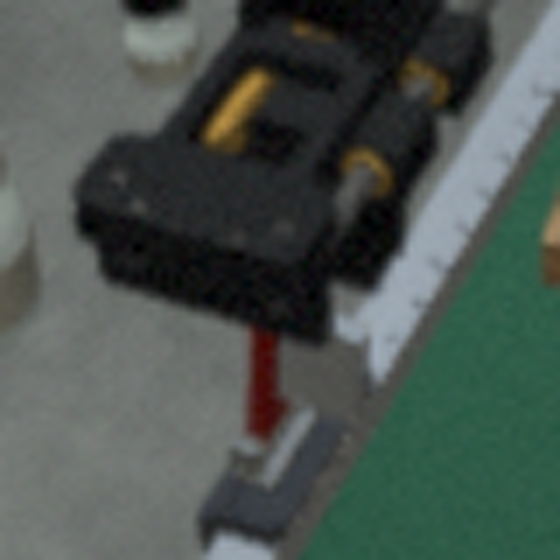

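The fingers passed over the tab. The depth images put the fingertips about 32 mm higher than the stated TCP implies: real tip z≈0.155 at TCP z 0.136. I go back behind the flag, lower and re-measure.

move_arm --plan '[-3,0,0,0,-3,-3,0,0,-3,-6,0,0,-3,-7,0,0,-1,-7,0,0,0,-7,0,0,0,-7,0,0,0,-7,0,0]'

```text
time_s: 4.15
position: [0.6522, 0.0882, 0.1355]
eef_rot: [[-0.001, -0.977, 0.214], [0.0, 0.214, 0.977], [-1.0, 0.001, -0.0]]
ft_force: [0.7, -1.3, -0.4]
opening: 0.005
```

```bash
cat > cap.py <<'E'
import sys,cv2,pickle
from station import capture
t=sys.argv[1]
for n in sys.argv[2].split(","):
    p=capture(n);pickle.dump(p,open(n+t+".pkl","wb"))
    a=p["color"][100:250,200:400] if n=="top" else p["color"][140:290,180:380]
    cv2.imwrite(f"pics/{n}{t}.png",cv2.resize(a,None,fx=4,fy=4,interpolation=2))
E
python3 cap.py 3 side
python3 - <<'E'
from go import *
from h import *
R,p0=st()
p=pickle.load(open("side3.pkl","rb"));J=inv(Q,cloud(p));
k=(abs(J[...,0]-.075)<.025)&(abs(J[...,1]-.097)<.025)&(J[...,2]>.13)&(J[...,2]<.23)
v,u=np.nonzero(k);o=np.argsort(J[v,u,2])
for i in o[::max(1,len(o)//25)]:print(u[i],v[i],np.round(J[v[i],u[i]],3),p["color"][v[i],u[i]])
E
```

```text
t 4.2 jig [ 75.7  96.8 136.2] Fjig [0.2 0.4 0.4] zang 77.64 tilt [-1. -0.  0.] open 0.005
256 200 [0.067 0.096 0.152] [79 83 78]
259 195 [0.065 0.084 0.157] [71 75 71]
247 200 [0.081 0.109 0.159] [53 57 51]
246 200 [0.082 0.111 0.161] [67 69 68]
253 202 [0.064 0.112 0.162] [57 58 57]
252 201 [0.068 0.111 0.163] [27 27 26]
258 194 [0.065 0.088 0.164] [23 26 25]
255 197 [0.066 0.099 0.165] [ 9 10  7]
259 192 [0.064 0.083 0.167] [70 72 69]
256 194 [0.067 0.093 0.168] [10 13  8]
248 198 [0.076 0.111 0.17 ] [ 9 15  8]
251 199 [0.068 0.112 0.17 ] [21 18 16]
247 197 [0.078 0.111 0.172] [10 14  6]
258 191 [0.064 0.087 0.173] [30 31 30]
255 194 [0.065 0.099 0.175] [13  8 15]
248 197 [0.074 0.114 0.176] [11  7  1]
257 190 [0.065 0.089 0.177] [ 5 10  6]
252 197 [0.064 0.113 0.179] [19 21 19]
251 196 [0.067 0.112 0.18 ] [10  6  9]
254 191 [0.067 0.098 0.182] [13 10 15]
247 194 [0.075 0.113 0.184] [17 19 16]
252 194 [0.064 0.111 0.186] [16 11 13]
253 191 [0.065 0.104 0.188] [14 14 11]
248 192 [0.072 0.113 0.191] [19 23 21]
249 191 [0.069 0.113 0.195] [19 21 18]
250 190 [0.066 0.114 0.2  ] [20 19 15]
255 173 [0.063 0.089 0.229] [22 23 27]
```

View pics/side3.png

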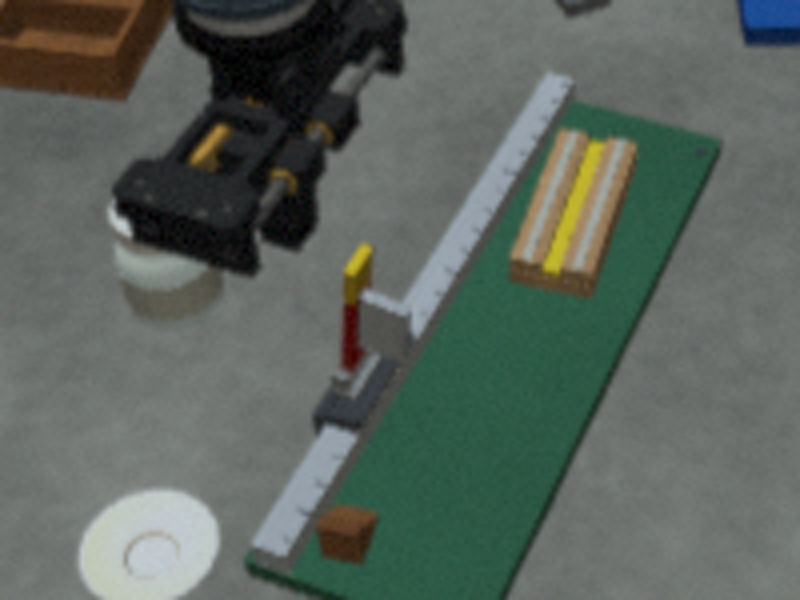

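move_arm --plan '[1.5,0,0,0,3,0,0,0,3,0,0,0,3,0,0,0]'

```text
time_s: 4.6
position: [0.6521, 0.088, 0.1046]
eef_rot: [[-0.002, -0.977, 0.214], [0.0, 0.214, 0.977], [-1.0, 0.002, -0.0]]
ft_force: [1.1, 0.3, 0.3]
opening: 0.008
```

```bash
python3 cap.py 4 side
python3 - <<'E'
from go import *
from h import *
R,p0=st()
p=pickle.load(open("side4.pkl","rb"));J=inv(Q,cloud(p));
k=(abs(J[...,0]-.075)<.02)&(abs(J[...,1]-.097)<.02)&(J[...,2]>.09)&(J[...,2]<.23)
v,u=np.nonzero(k);o=np.argsort(J[v,u,2])
for i in o[:40:3]:print(u[i],v[i],np.round(J[v[i],u[i]],3),p["color"][v[i],u[i]])
E
```

```text
t 4.65 jig [ 75.7  96.6 105.4] Fjig [0.5 0.1 0.9] zang 77.63 tilt [-1.     0.001 -0.   ] open 0.005
257 210 [0.066 0.099 0.122] [66 68 66]
260 206 [0.066 0.086 0.123] [74 75 71]
258 208 [0.065 0.095 0.126] [53 56 53]
252 211 [0.073 0.11  0.127] [68 72 68]
249 210 [0.08  0.11  0.128] [69 70 69]
255 212 [0.064 0.111 0.128] [75 75 72]
259 205 [0.065 0.089 0.13 ] [19 18 20]
260 204 [0.064 0.086 0.13 ] [47 47 45]
249 209 [0.08  0.11  0.131] [26 25 26]
252 210 [0.072 0.11  0.132] [31 31 28]
255 211 [0.064 0.111 0.132] [38 37 38]
247 209 [0.083 0.113 0.133] [70 71 70]
247 208 [0.084 0.111 0.134] [40 42 40]
256 208 [0.065 0.103 0.134] [15 12 17]
```

View pics/side4.png

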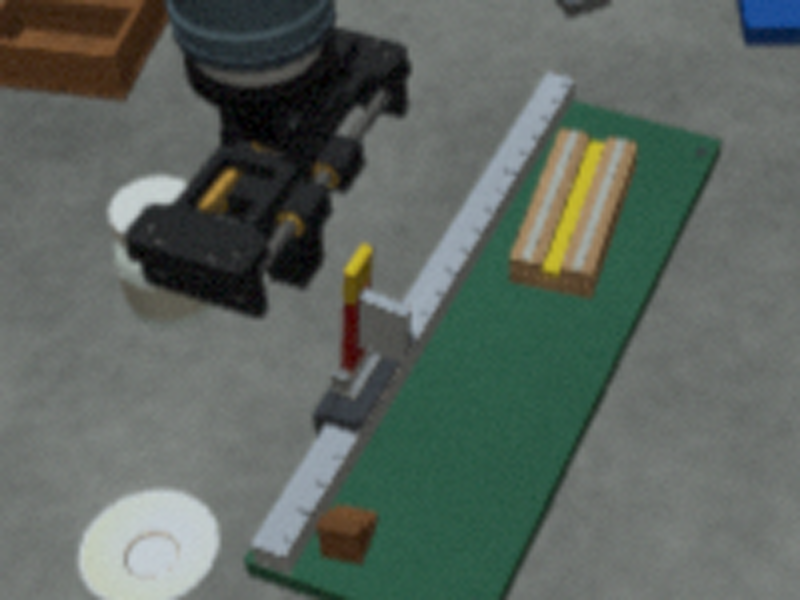

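The flag is untouched and upright (tab at (358,270)); the fingertips are now behind the tab, tip z≈0.126. I'll use tip = TCP+0.021 from here and sweep.

move_arm --plan '[-0.4,1.5,0,0,-0.7,2.5,0,0,-0.7,3.4,0,0,-0.6,4.2,0,0,-0.3,5.0,0,0,0,5.8,0,0,0.5,6.5,0,0,1.0,7.1,0,0]'

```text
time_s: 5.45
position: [0.5827, 0.1034, 0.0952]
eef_rot: [[-0.0, -0.977, 0.214], [0.0, 0.214, 0.977], [-1.0, 0.0, -0.0]]
ft_force: [0.3, -0.4, 1.2]
opening: 0.005
```

```bash
python3 cap.py 5 side; python3 go.py
```

```text
t 5.5 jig [ 2.5 96.5 94. ] Fjig [ 0.3  0.9 -0. ] zang 77.65 tilt [-1.     0.003 -0.   ] open 0.007
```

View pics/side5.png

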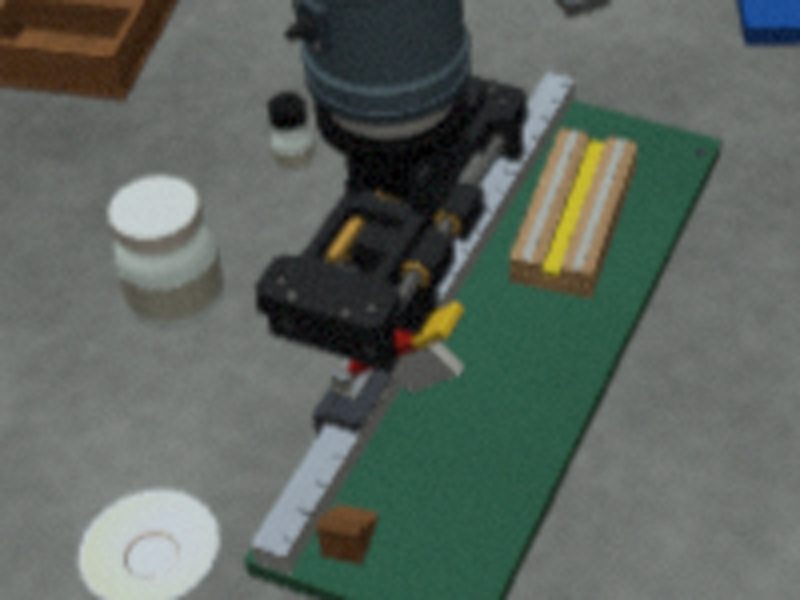

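move_arm --plan '[0.4,0.6,0,0,1.1,1.2,0,0,1.8,1.6,0,0,2.5,2.0,0,0,3.3,2.4,0,0,4.1,2.6,0,0,4.9,2.8,0,0,4.9,2.8,0,0]'

```text
time_s: 6.3
position: [0.5548, 0.1092, 0.0451]
eef_rot: [[-0.003, -0.977, 0.214], [0.0, 0.214, 0.977], [-1.0, 0.003, -0.001]]
ft_force: [-1.1, 0.4, 0.7]
opening: 0.004
```

```bash
python3 cap.py 6 side; python3 go.py
```

```text
t 6.35 jig [-24.   96.3  45.8] Fjig [0.8 0.3 0.3] zang 77.63 tilt [-1.     0.002 -0.   ] open 0.003
```

View pics/side6.png

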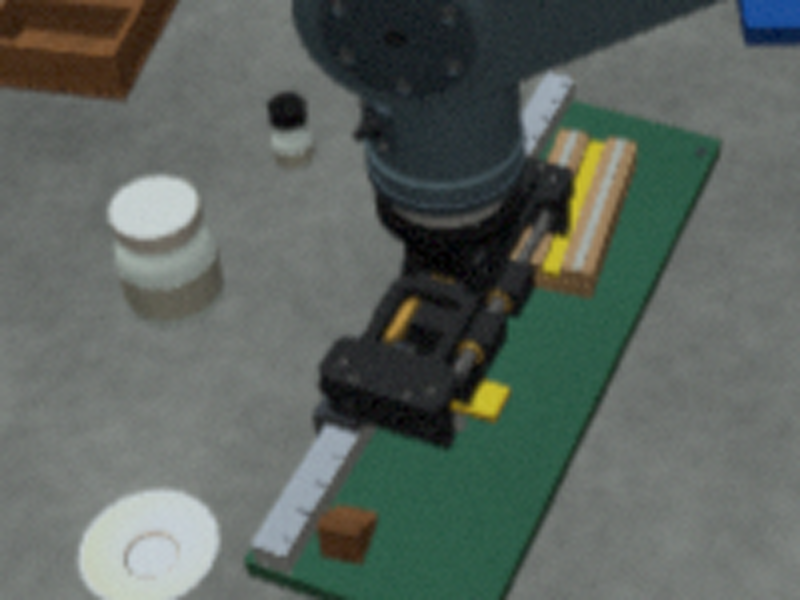

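move_arm --plan '[0.3,0.1,0,0,0.6,0.1,0,0,0.6,0.1,0,0]'

```text
time_s: 6.65
position: [0.5551, 0.1094, 0.0405]
eef_rot: [[-0.0, -0.977, 0.214], [0.0, 0.214, 0.977], [-1.0, 0.0, -0.0]]
ft_force: [-1.0, 0.2, -0.4]
opening: 0.003
```

move_arm --plan '[0.15,0,0,0,0.15,0,0,0]'

```text
time_s: 6.85
position: [0.5553, 0.1094, 0.0393]
eef_rot: [[0.0, -0.977, 0.214], [0.0, 0.214, 0.977], [-1.0, -0.0, 0.0]]
ft_force: [1.0, -0.1, -0.5]
opening: 0.002
```

```bash
python3 cap.py 7 side; python3 go.py;python3 - <<'E'
from go import *
from h import *
p=pickle.load(open("side7.pkl","rb"));J=inv(Q,cloud(p));h=masks(p)
y=(h[...,0]>18)&(h[...,0]<35)&(h[...,1]>120)&(abs(J[...,1]-.096)<.03)&(J[...,0]<0)&(J[...,0]>-.08)
print(y.sum(),np.median(J[y],0),J[y].min(0),J[y].max(0))
E
```

```text
t 6.9 jig [-24.1  96.5  39.3] Fjig [-0.3  0.8  0.5] zang 77.63 tilt [-1. -0.  0.] open 0.004
130 [-0.03822986  0.10131536  0.05707453] [-0.05322547  0.08421629  0.05118146] [-0.00766506  0.12583439  0.21421922]
```

move_arm --plan '[0.1,0,0,0,0.1,0,0,0]'

```text
time_s: 7.1
position: [0.5552, 0.1095, 0.0387]
eef_rot: [[0.0, -0.977, 0.214], [0.0, 0.214, 0.977], [-1.0, -0.0, 0.0]]
ft_force: [-1.5, 0.2, 4.0]
opening: 0.005
```

move_arm --plan '[0.1,0,0,0,0.1,0,0,0]'

```text
time_s: 7.3
position: [0.5553, 0.1095, 0.0383]
eef_rot: [[0.0, -0.977, 0.214], [0.0, 0.214, 0.977], [-1.0, -0.0, 0.0]]
ft_force: [-3.6, 0.8, 10.0]
opening: 0.002
```

```bash
python3 go.py
```

```text
t 7.3 jig [-24.1  96.6  38.3] Fjig [-3.6  0.  10. ] zang 77.64 tilt [-1. -0.  0.] open 0.002
```

Solid contact: 10 N with the flag hard down. Retract, open, and go to the −x side of the board.

move_arm --plan '[-3.5,0,0,0,-4,1.5,-3,0,-4,3.5,-7.5,0,-4,5.1,-12,0,-4,5.1,-16.5,0,-4,5.1,-19.7,0,-4,5.1,-19.7,0]' --fingers 0

```text
time_s: 8.0
position: [0.4629, -0.0754, 0.0776]
eef_rot: [[0.001, -0.976, 0.218], [-0.001, 0.218, 0.976], [-1.0, -0.001, -0.001]]
ft_force: [0.6, 1.0, 0.4]
opening: 0.616
```

```bash
python3 cap.py 8 top,side; python3 go.py -.075,-.1,.007
```

```text
t 8.1 jig [ -74.8 -101.    77.3] Fjig [-0.7  0.5 -0.4] zang 77.5 tilt [-1. -0.  0.] open 0.704
(-0.075, -0.1, 0.007) shift cm [7.03 0.02 0.1 ]
```

View pics/side8.png

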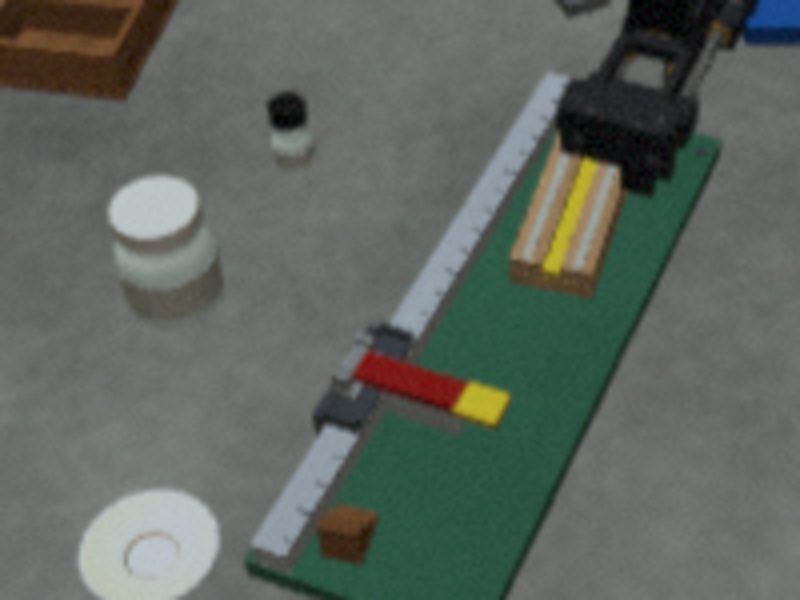

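View pics/top8.png

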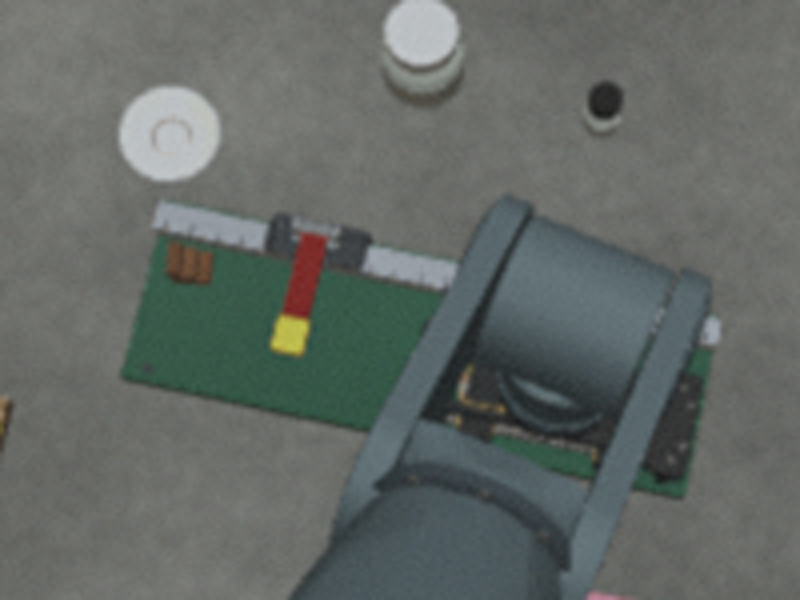

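move_arm --plan '[0,0,0.1,0,0,0,0.1,0,0,0,0.1,0]'

```text
time_s: 8.4
position: [0.4635, -0.0701, 0.0771]
eef_rot: [[-0.0, -0.977, 0.212], [0.0, 0.212, 0.977], [-1.0, 0.0, 0.0]]
ft_force: [-0.1, -0.4, -0.2]
opening: 0.98
```

```bash
python3 cap.py 9 side; python3 go.py
python3 - <<'E'
from go import *
from h import *
p=pickle.load(open("side9.pkl","rb"));J=inv(Q,cloud(p));h=masks(p)
k=(abs(J[...,0]+.075)<.02)&(abs(J[...,1]+.1)<.08)&(J[...,2]>.05)&(J[...,2]<.16)
v,u=np.nonzero(k);o=np.argsort(J[v,u,2])
for i in o[:60:4]:print(u[i],v[i],np.round(J[v[i],u[i]],3),p["color"][v[i],u[i]])
red=((h[...,0]<8)|(h[...,0]>172))&(h[...,1]>150)&(abs(J[...,1]-.096)<.05)&(J[...,2]>.04)&(J[...,2]<.08)
v,u=np.nonzero(red);P=inv(Q,onplane(p,u,v,.058));print("red",len(P),P.min(0),P.max(0),P.mean(0))
a=p["color"][100:220,260:420];cv2.imwrite("pics/s9c.png",cv2.resize(a,None,fx=5,fy=5,interpolation=2))
E
```

```text
t 8.45 jig [-75.  -98.7  77.1] Fjig [-0.2 -0.4  0.3] zang 77.72 tilt [-1.  0.  0.] open 0.996
351 169 [-0.08  -0.142  0.097] [24 29 27]
354 167 [-0.085 -0.152  0.098] [70 70 68]
339 193 [-0.082 -0.044  0.1  ] [34 41 22]
338 193 [-0.08  -0.041  0.102] [39 50 26]
333 191 [-0.067 -0.042  0.103] [34 43 47]
334 192 [-0.07  -0.04   0.103] [31 40 47]
341 191 [-0.086 -0.047  0.105] [33 43 23]
337 191 [-0.077 -0.043  0.106] [15 19 13]
339 192 [-0.083 -0.04   0.107] [18 18 19]
335 190 [-0.072 -0.041  0.109] [10 13 12]
349 164 [-0.073 -0.144  0.111] [50 51 49]
334 189 [-0.07  -0.041  0.112] [19 14 15]
335 189 [-0.072 -0.041  0.113] [9 7 3]
336 189 [-0.075 -0.04   0.115] [14 17 14]
338 189 [-0.08  -0.04   0.116] [10 14  5]
red 193 [-0.02164284  0.08676535  0.058     ] [0.04141392 0.10892745 0.058     ] [0.00946925 0.09765474 0.058     ]
```

View pics/s9c.png

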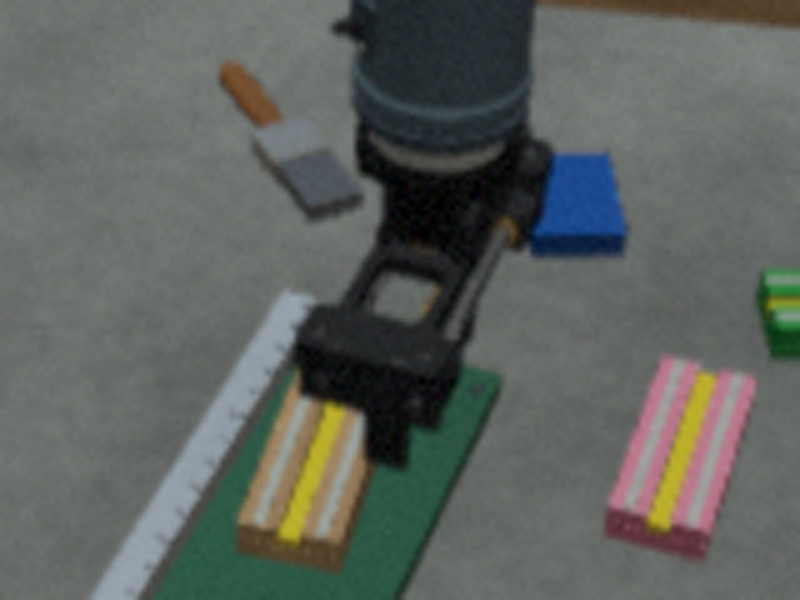

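move_arm --plan '[2.5,0,0,0,5,0,0,0,7,0,0,0,7,0,0,0]'

```text
time_s: 8.85
position: [0.4612, -0.0697, 0.0049]
eef_rot: [[-0.005, -0.977, 0.214], [0.002, 0.214, 0.977], [-1.0, 0.005, 0.001]]
ft_force: [-0.7, -0.5, 0.6]
opening: 1.001
```

```bash
python3 cap.py 10 side; python3 go.py
python3 - <<'E'
from go import *
from h import *
p=pickle.load(open("side10.pkl","rb"))
a=p["color"][100:220,260:420];cv2.imwrite("pics/s10c.png",cv2.resize(a,None,fx=5,fy=5,interpolation=2))
E
```

```text
t 8.9 jig [-76.2 -99.    6.3] Fjig [-0.3 -0.4  0.2] zang 77.67 tilt [-1.     0.003  0.001] open 1.004
```

View pics/s10c.png

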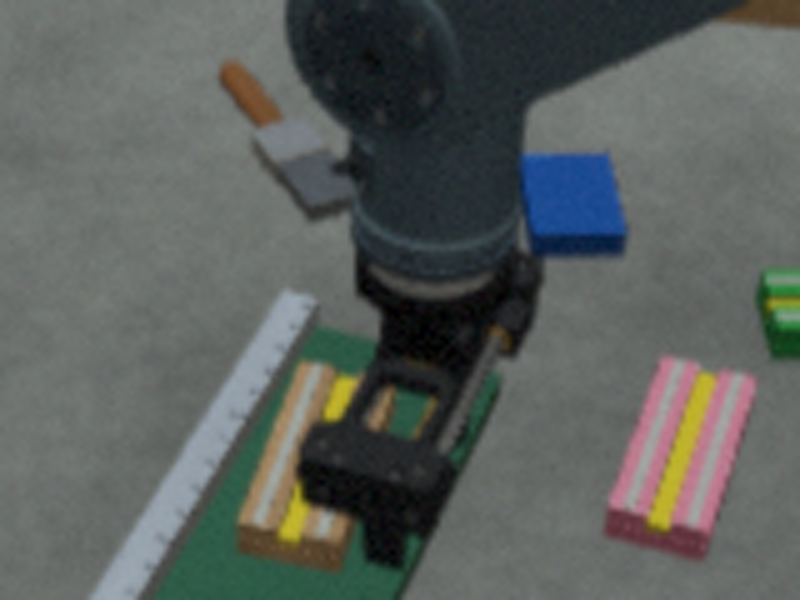

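move_arm --plan '[0,-0.6,0,0,0,-1.2,0,0,0,-1.7,0,0,0,-2.2,0,0,0,-2.6,0,0,0,-3.0,0,0,0,-3.3,0,0,0,-3.3,0,0]'

```text
time_s: 9.7
position: [0.4962, -0.0784, 0.0073]
eef_rot: [[0.001, -0.977, 0.214], [-0.0, 0.214, 0.977], [-1.0, -0.001, -0.0]]
ft_force: [-1.4, -0.1, 0.3]
opening: 1.001
```

```bash
python3 go.py
```

```text
t 9.7 jig [-41.3 -99.6   7.3] Fjig [-1.3 -0.4  0.3] zang 77.62 tilt [-1.    -0.001 -0.   ] open 1.001
```

move_arm --plan '[0,-0.2,0,0,0,-0.3,0,0,0,-0.3,0,0]'

```text
time_s: 10.0
position: [0.4976, -0.0785, 0.0069]
eef_rot: [[-0.002, -0.977, 0.214], [0.001, 0.214, 0.977], [-1.0, 0.002, 0.0]]
ft_force: [-4.6, 1.7, 3.4]
opening: 1.001
```

move_arm --plan '[0,-0.1,0,0,0,-0.1,0,0]'

```text
time_s: 10.2
position: [0.4976, -0.0785, 0.0068]
eef_rot: [[-0.004, -0.977, 0.215], [0.001, 0.215, 0.977], [-1.0, 0.004, 0.0]]
ft_force: [-9.0, 1.8, 5.6]
opening: 0.998
```

move_arm --plan '[0,-0.1,0,0,0,-0.1,0,0]'

```text
time_s: 10.4
position: [0.4976, -0.0784, 0.0066]
eef_rot: [[-0.006, -0.977, 0.215], [0.002, 0.215, 0.977], [-1.0, 0.006, 0.0]]
ft_force: [-11.9, 1.2, 8.6]
opening: 1.002
```

```bash
python3 go.py
```

```text
t 10.4 jig [-39.9 -99.3   6.6] Fjig [-11.8  -1.4   8.6] zang 77.6 tilt [-1.     0.006  0.   ] open 1.002
```

move_arm --plan '[0,0.6,0,0,0,2,0,0,-4,3,0,0,-8,4,2,0,-10,6,6,0,-10,10,10,0,-10,14,14,0,-10,16,18,0]'

```text
time_s: 11.2
position: [0.384, 0.125, 0.1076]
eef_rot: [[0.002, -0.977, 0.215], [0.0, 0.215, 0.977], [-1.0, -0.002, 0.001]]
ft_force: [0.3, 1.0, -0.4]
opening: 1.0
```

```bash
python3 cap.py 11 top,side; python3 go.py; python3 ana.py 11
```

```text
t 11.3 jig [-196.6   78.   107.3] Fjig [ 0.8 -1.5  0.7] zang 78.05 tilt [-1.    -0.001  0.002] open 1.0
top [ 0.5617  0.0142 -0.2266] -12.980939568838197 0.9661662740597337 211
((-4.14324951171875, -104.46530151367188), (57.24052429199219, 129.77076721191406), 0.3651990592479706) 802
side [ 0.5579  0.0089 -0.2173] -12.45212432401484 0.641238327327996 306
((-4.046638488769531, -95.84652709960938), (54.95698547363281, 134.34716796875), 0.4350612759590149) 750
```

View pics/side11.png

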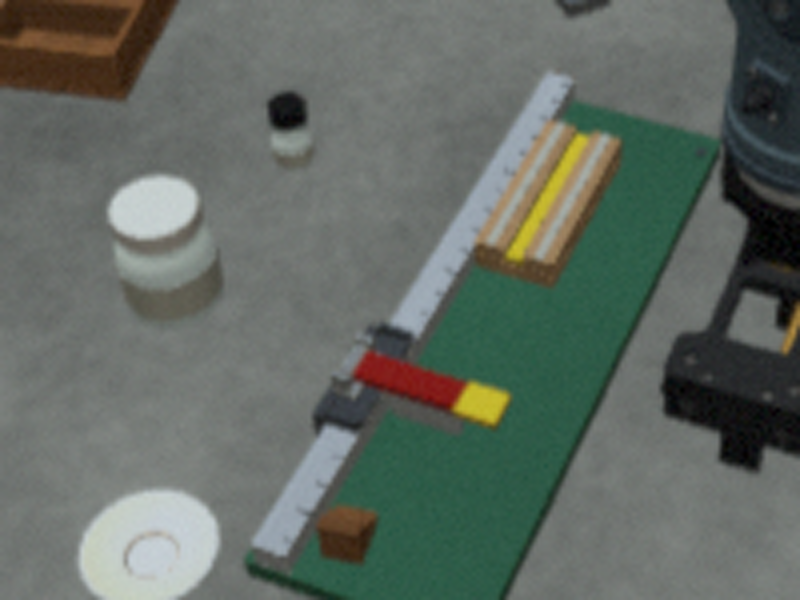

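View pics/top11.png

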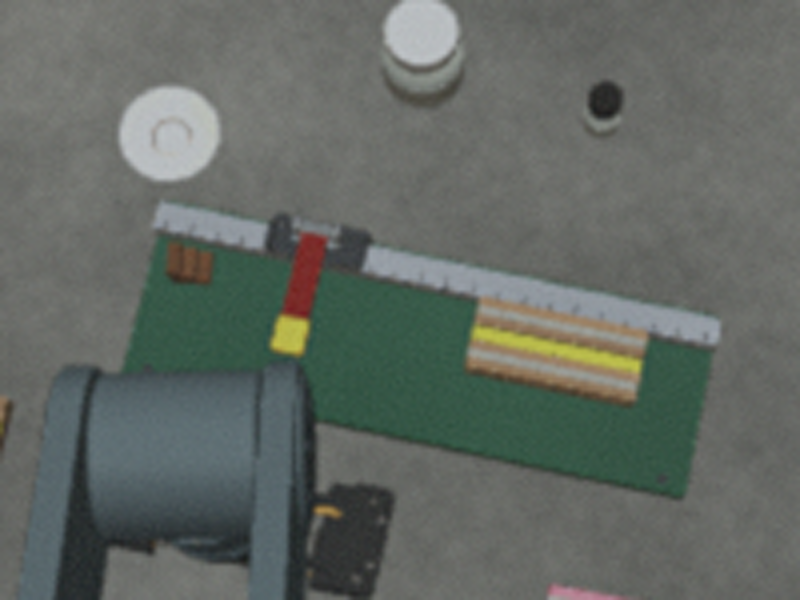

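Run:
```python
from go import *
from h import *
o=[]
for n,win in(("side",(160,230,285,355)),("top",(165,210,300,390))):
    p=pickle.load(open(n+"11.pkl","rb"));im=p["color"];S=8
    v0,v1,u0,u1=win;a=cv2.resize(im[v0:v1,u0:u1],None,fx=S,fy=S,interpolation=2)
    def dr(P,c):
        uv=((proj(p,jigT(Q,P))-[u0-.5,v0-.5])*S).astype(np.int32);cv2.polylines(a,[uv],False,c,1)
    dr([[.03,-.22,.038],[.03,.22,.038]],(255,255,0))
    dr([[.052,-.22,.038],[.052,.22,.038]],(255,255,0))
    dr([[.03,-.22,.018],[.03,.22,.018]],(0,255,255))
    dr([[.03,-.22,.042],[.03,.1,.042]],(0,0,255))
    dr([[-.026,-.22,.042],[-.026,.1,.042]],(255,0,255))
    cv2.imwrite(f"pics/z_{n}11.png",a)
```

```text
(no output)
```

View pics/z_side11.png

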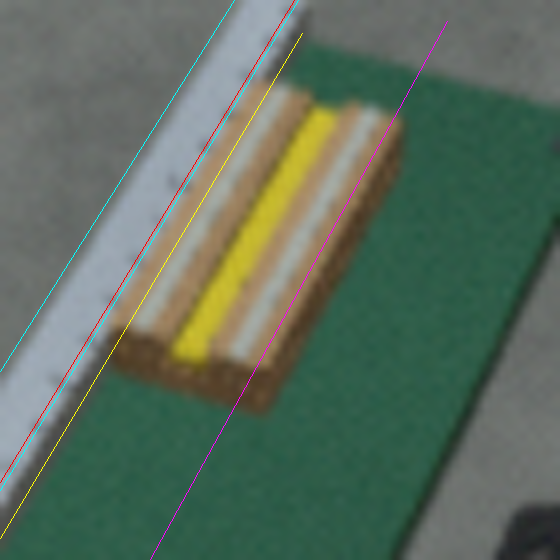

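View pics/z_top11.png

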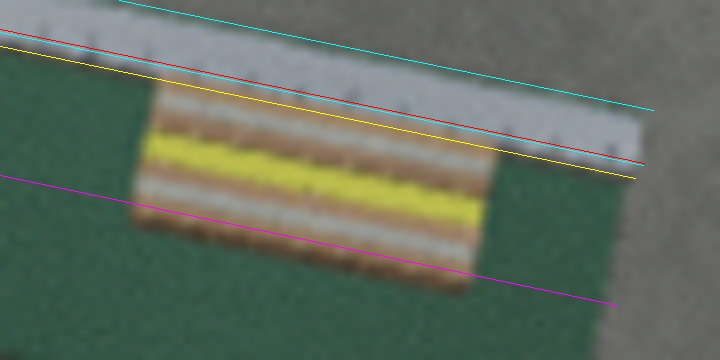

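Both views show the board flush along the fence. The fence edges sit about 3.5 mm towards −x from my model, so I shift the jig estimate accordingly. Next I rotate the tool 90° (jaws along jig x), set the fingers ~20 mm apart as a wide pusher, and go behind the board's −y end.

```bash
sed -i 's/^Q=.*/Q=np.array([.5546,.0108,np.radians(-12.45)])/' go.py; python3 go.py -.004,-.190,.107 -.004,-.190,.007
```

```text
t 11.3 jig [-193.1   78.   107.3] Fjig [ 0.8 -1.5  0.7] zang 78.05 tilt [-1.    -0.001  0.002] open 1.0
(-0.004, -0.19, 0.107) shift cm [-1.000e-02 -1.868e+01 -2.696e+01]
(-0.004, -0.19, 0.007) shift cm [  9.99 -18.67 -26.98]
```

move_arm --plan '[0,-2.3,-3.4,8.5,0,-4.7,-6.7,17,0,-7,-10.1,25.5,0,-9.3,-13.5,34,0,-11.7,-16.8,42.5,0,-14,-20.2,51,0,-16.4,-23.6,59.5,0,-18.7,-27,68]' --fingers 0.77

```text
time_s: 12.1
position: [0.5108, -0.1831, 0.1074]
eef_rot: [[0.002, -0.16, 0.987], [-0.001, 0.987, 0.16], [-1.0, -0.001, 0.002]]
ft_force: [1.0, -1.1, 0.7]
opening: 0.295
```

```bash
python3 go.py -.004,-.190,.107
```

```text
t 12.1 jig [  -1.  -198.8  107.4] Fjig [ 1.2 -0.8  0.7] zang 9.23 tilt [-1.    -0.001  0.002] open 0.295
(-0.004, -0.19, 0.107) shift cm [0.04 0.93 0.05]
```

move_arm --plan '[0,0.3,0,8,0,0.6,0,16,0,0.6,0,22,0,0.6,0,22,0,0.6,0,22]'

```text
time_s: 12.6
position: [0.5091, -0.1748, 0.1073]
eef_rot: [[0.001, 0.212, 0.977], [-0.001, 0.977, -0.212], [-1.0, -0.0, 0.001]]
ft_force: [-0.2, 0.7, 0.3]
opening: 0.227
```

```bash
python3 go.py -.004,-.186,.007
```

```text
t 12.6 jig [  -4.5 -191.1  107.3] Fjig [-0.3  0.6  0.3] zang -12.23 tilt [-1.    -0.     0.001] open 0.227
(-0.004, -0.186, 0.007) shift cm [10.03  0.51  0.04]
```

move_arm --plan '[4,0,0,0.2,7.5,0,0,0.2,10,0,0,0.2,10,0,0,0.2,10,0.3,0,0.2]'

```text
time_s: 13.1
position: [0.5096, -0.1715, 0.0075]
eef_rot: [[-0.0, 0.217, 0.976], [-0.0, 0.976, -0.217], [-1.0, -0.0, -0.0]]
ft_force: [1.0, -0.3, -0.4]
opening: 0.224
```

```bash
python3 cap.py 12 top,side; python3 go.py
```

```text
t 13.2 jig [  -3.4 -187.5    8.9] Fjig [ 0.9 -0.9 -0.5] zang -12.51 tilt [-1.    -0.001  0.003] open 0.23
```

View pics/side12.png

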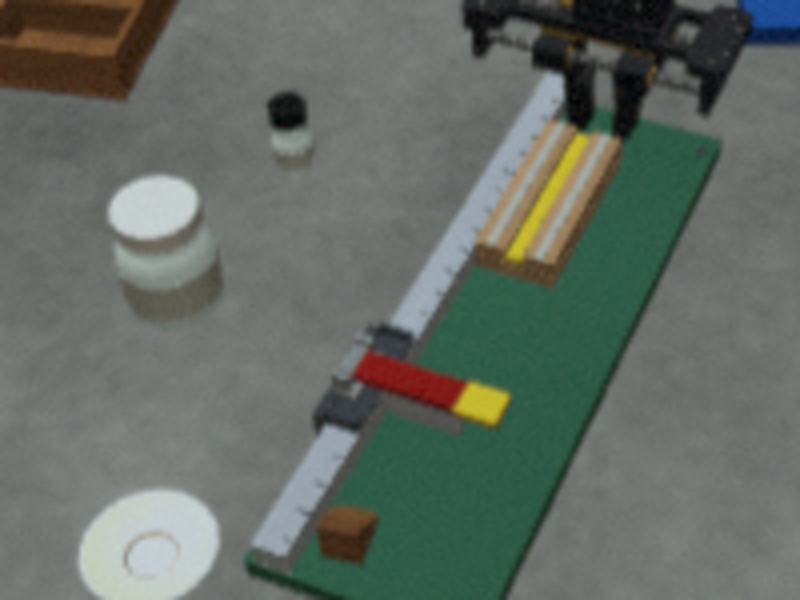

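move_arm --plan '[0,0.8,0,0,0,1.6,0,0,0,2.6,0.1,0,0,3.8,0.1,0,0,5.0,0.1,0,0,6.2,0.1,0,0,7.4,0.1,0,0,8.4,0.1,0]'

```text
time_s: 14.0
position: [0.5289, -0.088, 0.0071]
eef_rot: [[-0.0, 0.217, 0.976], [0.0, 0.976, -0.217], [-1.0, 0.0, -0.0]]
ft_force: [-1.0, -2.0, 1.1]
opening: 0.233
```

```bash
python3 cap.py 13 top,side; python3 go.py
```

```text
t 14.1 jig [  -4.1 -101.6    6.9] Fjig [ 0.7  0.4 -0.3] zang -12.48 tilt [-1.     0.001 -0.001] open 0.23
```

View pics/side13.png

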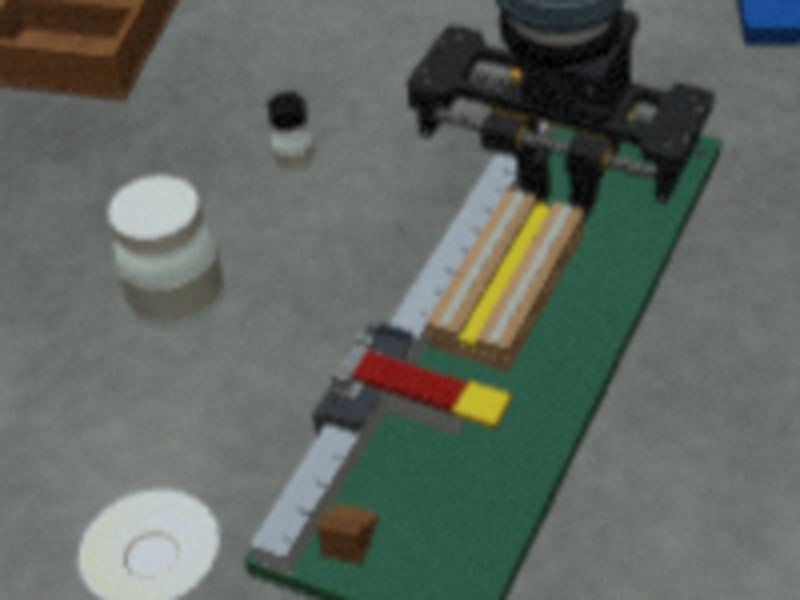

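View pics/top13.png

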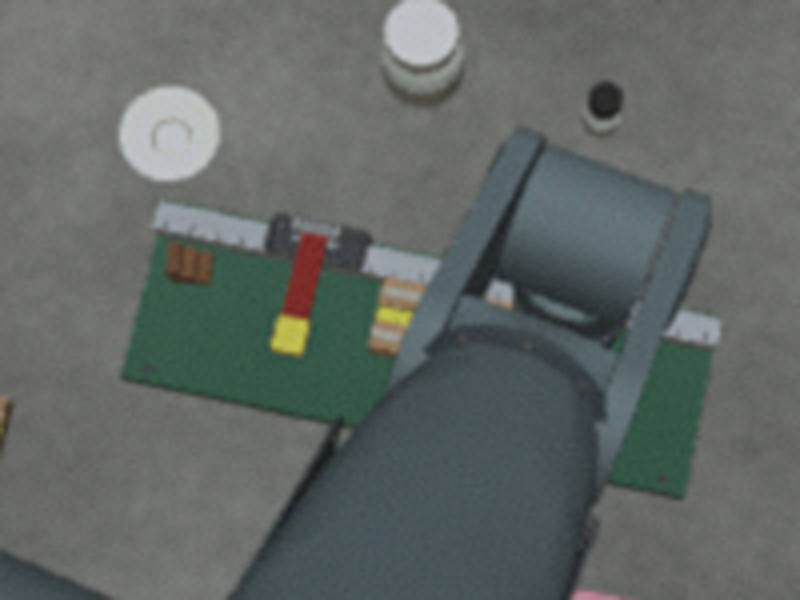

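move_arm --plan '[0,0.6,0,0,0,1.3,0,0,0,2.0,0,0,0,2.7,0,0,0,3.3,0,0,0,3.8,0,0,0,4.2,0.1,0,0,4.4,0.1,0]'

```text
time_s: 14.9
position: [0.5394, -0.0462, 0.0072]
eef_rot: [[-0.0, 0.217, 0.976], [-0.0, 0.976, -0.217], [-1.0, -0.0, -0.0]]
ft_force: [-0.5, -1.8, 0.1]
opening: 0.23
```

move_arm --plan '[0,0.2,0,0,0,0.4,0,0,0,0.6,0,0,0,0.6,0,0]'

```text
time_s: 15.3
position: [0.5407, -0.0405, 0.0072]
eef_rot: [[0.0, 0.218, 0.976], [0.0, 0.976, -0.218], [-1.0, 0.0, 0.0]]
ft_force: [0.4, 0.2, -0.1]
opening: 0.229
```

```bash
python3 cap.py 14 side; python3 go.py
```

```text
t 15.35 jig [ -2.3 -53.1   7.3] Fjig [-0.7  0.7 -0.2] zang -12.57 tilt [-1.  0.  0.] open 0.234
```

View pics/side14.png

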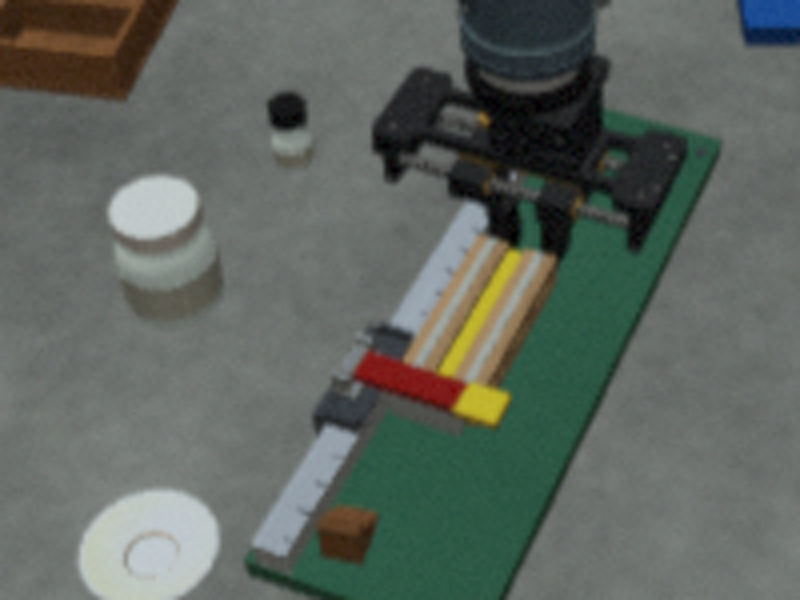

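move_arm --plan '[0,0.1,0,0,0,0.2,0,0,0,0.2,0,0]'

```text
time_s: 15.65
position: [0.5413, -0.0387, 0.0073]
eef_rot: [[0.0, 0.218, 0.976], [0.0, 0.976, -0.218], [-1.0, 0.0, 0.0]]
ft_force: [0.3, -0.4, -0.8]
opening: 0.229
```

move_arm --plan '[0,0.1,0,0,0,0.2,0,0,0,0.2,0,0]'

```text
time_s: 15.95
position: [0.5417, -0.0367, 0.0073]
eef_rot: [[0.0, 0.218, 0.976], [0.0, 0.976, -0.218], [-1.0, 0.0, 0.0]]
ft_force: [0.8, -1.0, 0.3]
opening: 0.231
```

move_arm --plan '[0,0.1,0,0,0,0.2,0,0,0,0.2,0,0]'

```text
time_s: 16.25
position: [0.542, -0.035, 0.0073]
eef_rot: [[0.0, 0.218, 0.976], [-0.0, 0.976, -0.218], [-1.0, -0.0, 0.0]]
ft_force: [-1.4, -3.8, 0.8]
opening: 0.226
```

move_arm --plan '[0,0.1,0,0,0,0.1,0,0]'

```text
time_s: 16.45
position: [0.5422, -0.0339, 0.0073]
eef_rot: [[0.0, 0.218, 0.976], [-0.0, 0.976, -0.218], [-1.0, -0.0, 0.0]]
ft_force: [-0.6, -3.4, 1.3]
opening: 0.225
```

move_arm --plan '[0,0.1,0,0,0,0.15,0,0,0,0.15,0,0]'

```text
time_s: 16.75
position: [0.5426, -0.0324, 0.0073]
eef_rot: [[0.0, 0.218, 0.976], [-0.0, 0.976, -0.218], [-1.0, 0.0, 0.0]]
ft_force: [-1.2, -3.8, 2.5]
opening: 0.23
```

move_arm --plan '[0,0.1,0,0,0,0.15,0,0,0,0.15,0,0]'

```text
time_s: 17.05
position: [0.5429, -0.0309, 0.0073]
eef_rot: [[0.0, 0.218, 0.976], [-0.0, 0.976, -0.218], [-1.0, 0.0, 0.0]]
ft_force: [-1.1, -3.5, 2.0]
opening: 0.23
```

move_arm --plan '[0,0.1,0,0,0,0.15,0,0,0,0.15,0,0]'

```text
time_s: 17.35
position: [0.5433, -0.0294, 0.0073]
eef_rot: [[0.0, 0.218, 0.976], [0.0, 0.976, -0.218], [-1.0, 0.0, 0.0]]
ft_force: [-1.4, -4.1, 2.4]
opening: 0.231
```

move_arm --plan '[0,0.1,0,0,0,0.15,0,0,0,0.15,0,0]'

```text
time_s: 17.65
position: [0.5436, -0.0279, 0.0073]
eef_rot: [[0.0, 0.218, 0.976], [0.0, 0.976, -0.218], [-1.0, 0.0, 0.0]]
ft_force: [-1.5, -3.4, 2.8]
opening: 0.229
```

move_arm --plan '[0,0.1,0,0,0,0.15,0,0,0,0.15,0,0]'

```text
time_s: 17.95
position: [0.5439, -0.0265, 0.0073]
eef_rot: [[0.0, 0.218, 0.976], [0.0, 0.976, -0.218], [-1.0, 0.0, 0.0]]
ft_force: [-0.4, -3.0, 2.5]
opening: 0.231
```

move_arm --plan '[0,0.1,0,0,0,0.15,0,0,0,0.15,0,0]'

```text
time_s: 18.25
position: [0.5442, -0.025, 0.0073]
eef_rot: [[0.0, 0.218, 0.976], [0.0, 0.976, -0.218], [-1.0, 0.0, 0.0]]
ft_force: [-1.9, -4.1, 2.7]
opening: 0.228
```

move_arm --plan '[0,0.1,0,0,0,0.2,0,0,0,0.2,0,0]'

```text
time_s: 18.55
position: [0.5447, -0.023, 0.0073]
eef_rot: [[0.0, 0.218, 0.976], [0.0, 0.976, -0.218], [-1.0, 0.0, 0.0]]
ft_force: [-1.0, -5.2, 3.5]
opening: 0.231
```

move_arm --plan '[0,0.1,0,0,0,0.15,0,0,0,0.15,0,0]'

```text
time_s: 18.85
position: [0.5449, -0.0216, 0.0072]
eef_rot: [[0.0, 0.218, 0.976], [0.0, 0.976, -0.218], [-1.0, 0.0, 0.0]]
ft_force: [-1.3, -3.8, 4.5]
opening: 0.228
```

move_arm --plan '[0,0.1,0,0,0,0.15,0,0,0,0.15,0,0]'

```text
time_s: 19.15
position: [0.5451, -0.0209, 0.0072]
eef_rot: [[-0.0, 0.218, 0.976], [-0.001, 0.976, -0.218], [-1.0, -0.001, -0.0]]
ft_force: [-2.5, -8.2, 3.3]
opening: 0.229
```

move_arm --plan '[0,0.05,0,0,0,0.05,0,0]'

```text
time_s: 19.35
position: [0.5451, -0.0209, 0.0072]
eef_rot: [[-0.001, 0.217, 0.976], [-0.002, 0.976, -0.217], [-1.0, -0.002, -0.0]]
ft_force: [-3.1, -9.6, 3.6]
opening: 0.231
```

move_arm --plan '[0,0.07,0,0,0,0.07,0,0]'

```text
time_s: 19.55
position: [0.5451, -0.0207, 0.0073]
eef_rot: [[-0.001, 0.217, 0.976], [-0.002, 0.976, -0.217], [-1.0, -0.003, -0.0]]
ft_force: [-3.9, -13.3, 4.6]
opening: 0.233
```

Solid: about 14 N total, less ~2 N drag. Hold.

move_arm --plan '[0,0,0,0,0,0,0,0,0,0,0,0,0,0,0,0,0,0,0,0,0,0,0,0,0,0,0,0]'

```text
time_s: 20.25
position: [0.5451, -0.0207, 0.0073]
eef_rot: [[-0.001, 0.218, 0.976], [-0.002, 0.976, -0.218], [-1.0, -0.002, -0.0]]
ft_force: [-3.6, -12.3, 4.4]
opening: 0.232
```

```bash
python3 go.py
```

```text
t 20.25 jig [ -2.5 -32.8   7.3] Fjig [ -0.8 -12.8   4.4] zang -12.56 tilt [-1.    -0.002 -0.   ] open 0.232
```

Pressed 0.7 s at ~13 N. Back off slowly, lift and move clear, then look.

move_arm --plan '[0,-0.2,0,0,0,-0.6,0,0,0,-1.5,0,0,-2,-3,0,0,-6,-4,-2,0,-10,-5,-6,0,-12,-6,-11,0,-12,-7,-16,0]'

```text
time_s: 21.05
position: [0.3864, -0.0534, 0.1285]
eef_rot: [[0.005, 0.217, 0.976], [-0.002, 0.976, -0.217], [-1.0, -0.001, 0.005]]
ft_force: [-0.1, -0.7, 1.3]
opening: 0.227
```

move_arm --plan '[0,-3,-3,0,0,-6,-6,0,0,-9,-8,0,0,-12,-8,0,0,-12,-8,0]'

```text
time_s: 21.55
position: [0.2811, -0.1551, 0.1268]
eef_rot: [[0.001, 0.222, 0.975], [-0.002, 0.975, -0.222], [-1.0, -0.002, 0.002]]
ft_force: [0.0, -0.2, -0.6]
opening: 0.234
```

```bash
python3 cap.py 20 top,side; python3 go.py;python3 - <<'E'
from go import *
from h import *
for n,win in(("side",(170,270,250,350)),("top",(145,215,230,330))):
    p=pickle.load(open(n+"20.pkl","rb"));im=p["color"];S=6 if n=="side" else 8
    v0,v1,u0,u1=win;a=cv2.resize(im[v0:v1,u0:u1],None,fx=S,fy=S,interpolation=2)
    cv2.imwrite(f"pics/z_{n}20.png",a)
    J=inv(Q,cloud(p));h=masks(p)
    red=((h[...,0]<8)|(h[...,0]>172))&(h[...,1]>150)&(abs(J[...,1]-.115)<.05)&(J[...,2]>.03)&(J[...,2]<.09)
    v,u=np.nonzero(red);P=inv(Q,onplane(p,u,v,.058));print(n,"red",len(P),P[:,:2].min(0),P[:,:2].max(0),"z",np.median(J[red][:,2]))
    yl=(h[...,0]>18)&(h[...,0]<35)&(h[...,1]>120)&(abs(J[...,1]-.115)<.04)&(J[...,0]<-.01)&(J[...,0]>-.08)
    print("tab",np.median(J[yl],0))
    b=(J[...,0]>-.04)&(J[...,0]<.045)&(J[...,1]<.105)&(J[...,1]>-.1)&(J[...,2]>.0385)&(J[...,2]<.05)&~red&(h[...,1]>60)
    k,l,s_,c=cv2.connectedComponentsWithStats(b.astype(np.uint8));b=l==1+np.argmax(s_[1:,4])
    v,u=np.nonzero(b);P=inv(Q,onplane(p,u,v,.042));print(cv2.minAreaRect((P[:,:2]*1000).astype(np.float32)))
E
```

```text
t 21.65 jig [-231.5 -218.3  126.2] Fjig [-0.3  0.7 -0.9] zang -12.71 tilt [-1.     0.001  0.   ] open 0.228
side red 191 [-0.01868224  0.1024944 ] [0.04460491 0.12485214] z 0.05643041419155015
tab [-0.03292548  0.11197348  0.0560745 ]
((-16.0560245513916, 35.14143371582031), (111.80863952636719, 22.79579734802246), 89.72461700439453)
top red 110 [-0.01748893  0.1033245 ] [0.04329159 0.12096078] z 0.058843381231571804
tab [-0.034352    0.11222109  0.05818864]
((2.5122547149658203, 41.094139099121094), (123.9375991821289, 25.825878143310547), 89.86219024658203)
```

View pics/z_side20.png

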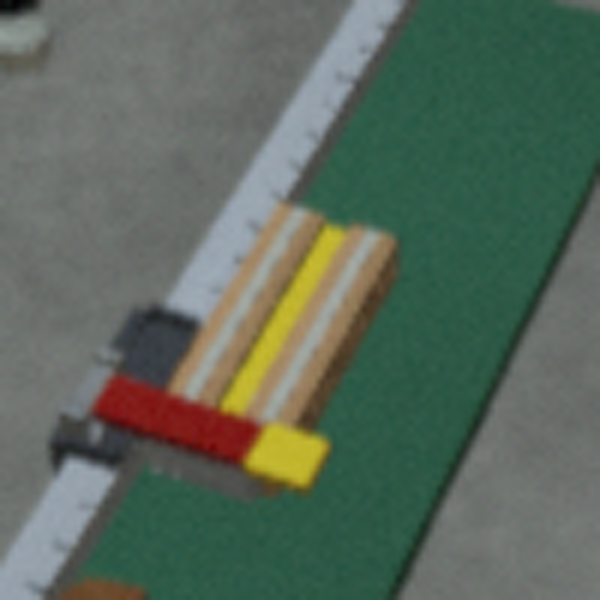

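View pics/z_top20.png

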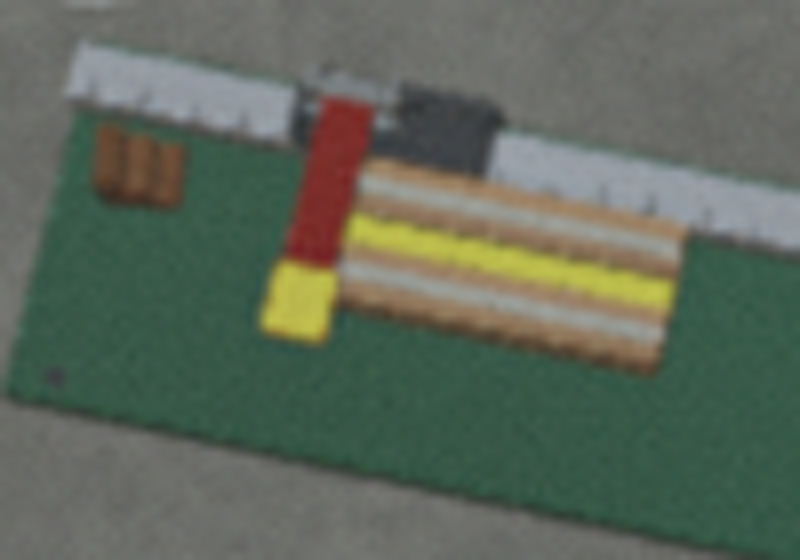

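Side (290,205)–(180,390) and top (685,230)–(360,160) show the board along the fence and against the flag, which is down. A numeric check: the groove line now against the picture taken just after pressing the board to the fence.

Run:
```python
from go import *
from h import *
for n in("side","top"):
  for t in("11","20"):
    p=pickle.load(open(n+t+".pkl","rb"));J=inv(Q,cloud(p));h=masks(p)
    m=(h[...,0]>20)&(h[...,0]<35)&(h[...,1]>130)&(J[...,2]>.03)&(J[...,2]<.05)&(J[...,0]>-.03)&(J[...,0]<.03)&(J[...,1]<.098)&(J[...,1]>-.19)
    k,l,s_,c=cv2.connectedComponentsWithStats(m.astype(np.uint8));m=l==1+np.argmax(s_[1:,4])
    v,u=np.nonzero(m);P=inv(Q,onplane(p,u,v,.04))
    a,b=np.polyfit(P[:,1],P[:,0],1);print(n,t,"n",m.sum(),"slope rad",round(a,4),"x mean",round(P[:,0].mean()*1000,2),"y",P[:,1].min().round(4),P[:,1].max().round(4))
  # others moved?
  for pt in("0","20"):
    p=pickle.load(open(n+pt+".pkl","rb"))
a=pickle.load(open("side0.pkl","rb"))["color"];b=pickle.load(open("side20.pkl","rb"))["color"]
d=(cv2.GaussianBlur(cv2.absdiff(a,b).max(-1),(5,5),0)>25).astype(np.uint8)
k,l,s_,c=cv2.connectedComponentsWithStats(d);print([x.tolist() for x in s_[1:] if x[4]>15])
```

```text
side 11 n 166 slope rad -0.0048 x mean 2.08 y -0.1596 -0.0287
side 20 n 167 slope rad 0.0024 x mean 2.27 y -0.018 0.0886
top 11 n 144 slope rad -0.0027 x mean 1.94 y -0.1622 -0.0359
top 20 n 134 slope rad -0.002 x mean 2.34 y -0.0205 0.0975
[[385, 0, 237, 156, 13418], [451, 67, 189, 172, 10641], [634, 72, 6, 8, 32], [578, 77, 12, 10, 54], [615, 79, 6, 5, 17], [631, 86, 9, 4, 21], [514, 141, 126, 259, 13613], [261, 171, 79, 82, 2632], [575, 179, 27, 22, 278], [531, 203, 49, 22, 253]]
```

```bash
python3 -c "
from station import hand_in
print(hand_in())"
```

```text
the job is handed in; nothing more can be done
None
```

The jig is set up and handed in at about 21.7 s of the 72 s allowed. I flipped the flag down onto its end stop with a press of about 10 N. I then squared the board flush to the fence from its −x side and pushed it along the fence against the flag. The stop slid about 14 mm before it came up solid. There I held a total push of about 13 N for 0.7 s; less about 2 N of drag, that is roughly 11 N on the flag. Then I backed off and moved the gripper well clear.

**Last checks**
- **Flag:** both views show it down, with the tab top at 56–58 mm above the bench against 58 mm nominal.
- **Board:** by its groove it is parallel to the fence within 0.003 rad. Its centre is at jig x ≈ 2.3 mm, inside the 0–5 mm window. Its +y end is at the stop face within the measuring accuracy of about 2 mm.
- **Everything else:** the before/after side picture shows changes only at the board and flag and where the robot is.

**What disagreed**
- **Fingertip height:** the fingertips were about 33 mm higher than the stated tool frame implies. My first sweep passed over the tab without touching it; after correcting for that, the second sweep moved the flag.
- **Jig position:** my first jig fit was about 3.5 mm off across the fence. I corrected it from the fence edges and the contact with the fence; the board's x and angle figures use the corrected jig position.

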